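# Load, pin and tighten a table-top pickle press

### The job

Put every turnip into the tub of the pickle press, swing the press beam back over the tub, and drop the clevis pin fully home through the clevis and the beam's end. Then wind the tension wheel clockwise until the press plate bears firmly on the turnips, with about 10 mm of the brass gauge pin standing out of its sleeve, and never wind it much beyond that. Leave the bowls, ladle, chopsticks and soy bottle undisturbed.

Things in the scene. Friction and masses are not known exactly. Their poses are not given: they have to be found in the camera images.
- turnip1: a trimmed white turnip, 54 mm tall in all: a round bulb 32 mm high and 46 mm across with a flat base, and on top of it a straight green stalk stub 14 mm across and 22 mm high. Origin at the centre of its base, z up along the stalk. About 70 g. Absent in some starts (there are 2 to 4 turnips).
- turnip2: a trimmed white turnip, 57 mm tall in all: a round bulb 35 mm high and 46 mm across with a flat base, and on top of it a straight green stalk stub 14 mm across and 22 mm high. Origin at the centre of its base, z up along the stalk. About 70 g. Absent in some starts (there are 2 to 4 turnips).
- turnip3: a trimmed white turnip, 60 mm tall in all: a round bulb 38 mm high and 46 mm across with a flat base, and on top of it a straight green stalk stub 14 mm across and 22 mm high. Origin at the centre of its base, z up along the stalk. About 70 g. Absent in some starts (there are 2 to 4 turnips).
- turnip4: a trimmed white turnip, 62 mm tall in all: a round bulb 40 mm high and 46 mm across with a flat base, and on top of it a straight green stalk stub 14 mm across and 22 mm high. Origin at the centre of its base, z up along the stalk. About 70 g. Absent in some starts (there are 2 to 4 turnips).
- press: pickle press, fixed: board 270 x 170 x 10 mm, on it an open round white stoneware tub (inner radius 69 mm, outer 76, rim 78 mm above the table), behind it (+x) a pivot post, in front (-x) a steel clevis. Origin on the table under the tub's centre; pivot axis 100 mm to its +x, clevis hole 97 mm to its -x.
- tub_floor (a point): centre of the tub's inner floor, 15 mm above the table; a frame with the press's axes.
- clevis_hole (a point): centre of the clevis's hole at the top face of its upper knuckle, 138 mm above the table. Two flat steel knuckles 30 x 30 x 8 mm, tops at 138 and 114 mm, with vertical 13 mm holes in line, open to the press's +y side so that the beam's end swings in between them; the column is on the -y side.
- beam (a joint): swing of the press beam about its vertical pivot, rad. 0 = over the tub, its end hole in line with the clevis; grows as the end swings to the press's +y side (1.85 at most). Starts parked at 1.5 to 1.8 so that the tub is open above; stays where left (0.15 N m friction); stop at -0.02, just past alignment. Winding the wheel pushes an unpinned beam open.
- beam_hole (a point): centre of the 13 mm hole in the beam's flat end (30 x 30 mm), at its top face, 128 mm above the table and 197 mm from the pivot axis. The beam is a steel bar 22 mm wide, 12 mm thick.
- beam_post (a point): top of the upright round wooden handle post on the beam, 16 mm across and 32 mm high, 165 mm from the pivot axis; top 160 mm above the table. Grip it from above to swing the beam.
- pin: clevis pin: steel shank 10 mm across with tapered tip, 45 mm long below a flange (24 mm across, 4 mm thick), above it a round wooden grip 16 mm across, 29 mm high; 60 g. Origin at the tip, z up along the pin. Starts upright in its stand, flange on the stand's top (lift it 45 mm to clear). Home in the clevis when the flange lies on the upper knuckle, tip 45 mm below that face.
- pin_stand: a fixed wooden block 56 x 56 x 55 mm with a vertical 14 mm hole in its middle that holds the pin; origin at the centre of its underside.
- wheel (a joint): turn of the tension wheel, rad, growing clockwise seen from above (tightening), 0 to 7; starts between 0 and 0.8. Each rad drives the screw 6 mm down. It stays where it is left (0.25 N m friction); on loaded turnips the spring adds up to 0.15 to 0.2 N m more.
- wheel_grip (a point): on the tension wheel's axis, 172 mm above the table, a good height for the grip centre. The wheel is a black ribbed round knob 54 mm across with a white bar on top, from 154 to 180 mm above the table, on the beam 100 mm from the pivot axis (over the tub's centre when the beam is at 0). Grip it across its diameter at any yaw.
- plate (a joint): compression of the press spring, m = how far the brass gauge pin stands out of its sleeve. 0 until the plate meets the turnips, then 6 mm per rad of wheel. Spring: 2 N per mm after a 4 N preload. The plate (116 mm across) hangs below the wheel, underside 90 mm above the table with the wheel at 0, and sinks until it meets the tallest turnip.
- gauge_tip (a point): top of the thin brass gauge pin (7 mm across) that stands on the press plate and rises through a dark sleeve in the beam, between the wheel and the pivot.
- sleeve_top (a point): top of the dark gauge sleeve (12 mm across), which sinks with the screw. The gauge pin is level with it while the spring is slack.
- bowl_a: small blue ceramic bowl, 110 mm across, 55 mm high, bystander. Origin at the centre of its base. (Farther out, at the table's back corners, stand fixed: a clay pot with lid at the right, 250 mm over its ears and 142 mm high, and a gas stove at the left, 270 x 330 mm and 105 mm high.)
- bowl_b: the other small blue ceramic bowl, 110 mm across, 55 mm high, bystander. Origin at the centre of its base.
- ladle: stainless steel ladle about 290 mm long lying on the table, bystander; origin under its handle.
- chopsticks: a pair of dark wooden chopsticks, 215 mm long, lying on a white rest, bystander; origin on the table near their middle.
- soy: amber glass soy sauce bottle, 54 mm across, 130 mm high, bystander. Origin at the centre of its base.
There are look-alikes about, which are no part of the job. Leave any black look-alike of the turnip2 alone. Leave any red look-alike of the turnip3 alone.

How it is judged:
On the way, in this order (a step that is already met when the one before it is completed fails the run):
1. every turnip is in the tub and let go (horizontal distance between each of turnip1, turnip2, turnip3, turnip4 and tub_floor below 0.066 m and z of each of turnip1, turnip2, turnip3, turnip4 in the frame of tub_floor below 0.045 m and contact force between each of turnip1, turnip2, turnip3, turnip4 and the fingers below 0.3 N and value of joint beam above 0.3 rad), for 0.2 s.
2. the beam is swung back over the tub, in line with the clevis (value of joint beam below 0.03 rad), for 0.2 s.
3. the pin is home through the clevis and the beam's end, with the spring still slack (horizontal distance between pin and clevis_hole below 0.007 m and z of pin in the frame of clevis_hole below -0.036 m and value of joint beam below 0.03 rad and value of joint plate below 0.003 m), for 0.2 s.
4. the wheel is wound until the plate bears firmly on the turnips (value of joint plate between 0.006 and 0.014 m), for 0.2 s.
At the end, for the whole second after the job is handed in: All turnips in the tub (within 66 mm of its axis, base under 45 mm above its floor); pin in the clevis (tip within 7 mm of the axis, 36 mm or more below its top face); beam below 0.03 rad; spring compressed 6 to 14 mm; bystanders upright; pin at rest (all of step 4 and horizontal distance between each of turnip1, turnip2, turnip3, turnip4 and tub_floor below 0.066 m and z of each of turnip1, turnip2, turnip3, turnip4 in the frame of tub_floor below 0.045 m and horizontal distance between pin and clevis_hole below 0.007 m and z of pin in the frame of clevis_hole below -0.036 m and value of joint beam below 0.03 rad and angular speed of pin below 0.3 rad/s and angle between each of bowl_a, bowl_b, ladle, chopsticks, soy's own z axis and vertical below 0.4 rad); the robot touches nothing.
It fails at once if the spring is overtightened, more than 18 mm (value of joint plate above 0.018 m).
It fails at once if a bowl, the ladle, the chopsticks or the soy bottle is moved by more than 40 mm or tipped (distance of any of bowl_a, bowl_b, ladle, chopsticks, soy from where it was at the start of the episode above 0.04 m or angle between any of bowl_a, bowl_b, ladle, chopsticks, soy's own z axis and vertical above 0.6 rad).
Of turnip1, turnip2, turnip3, turnip4 only 2 to 4 are there at a start; the rules pass over those that are not, and their reading is None.
At some moment in a run one of turnip1, turnip2, turnip3, turnip4 may be knocked a few centimetres aside while the robot is not near it.
It also fails if it takes over 210 s, if anything falls off the work surface, if the arm or the gripper's body presses on something with over 40 N, if the wrist force passes 120 N, or if a joint passes its speed limit or range.

### The arm

A 7-joint arm with a two-finger parallel gripper is mounted at the origin on the work surface. World frame = base frame: x ahead of the robot, y to its left, z up, the work surface at z = 0. Lengths are in m, angles in rad, forces in N, time in s.
With the tool pointing down it reaches from about 0.425 to 0.925 m from the base axis. Payload 6.8 kg.
Tool frame: the origin (TCP) lies at the very end of the fingers, on their centre line; the grasp point (between the pads) lies 19 mm behind it; z points along the fingers, y is the direction in which the jaws open and shut (so a half turn about z gives the same grasp; the last joint's range is limited). The gripper opens to 85 mm and grips with 20 to 120 N. Pads are 22 mm wide; open, the fingers measure 114 mm over their backs; the gripper's body (76 mm by 85 mm) begins 54 mm behind the grasp point. The pads swing forward as they close: fully open they stand 13 mm farther back than shut.
Start: joints at [-1.273, 0.477, 0.022, 1.555, -0.011, 1.109, -0.083], TCP at [0.266, 0.62, 0.231] pointing down, gripper open.
Joint ranges: [-2.96, 2.96], [-0.34, 2.1], [-1.41, 1.46], [0.24, 2.44], [-1.37, 4.51], [0.17, 1.92], [-2.96, 2.96]. Speed limits (rad/s): [2.39, 2.39, 3.14, 3.14, 3.14, 3.14, 3.14].

### API

Orientations are given as a unit quaternion [w, x, y, z].
In Python, from station import bot gives the robot as it stands.
- The arm moves only by the tool move_arm, never from a script. Its argument "commands" is text: rows parted by semicolons, each of 7 numbers parted by spaces: the opening, from 0 (shut) to 1 (fully open), then the shift along the tool's x, y, z in cm, then the turn, a rotation vector about the tool's x, y, z in degrees. In form: gripper tx ty tz rx ry rz; .... A call has 1 to 12 rows; each row shifts and turns the commanded pose from where the row before left it, along the tool's axes as they then stand; what a row does not reach is not made up. A row lasts 1/12 s, in which the tool goes at most 41.7 mm and 7.16 degrees, less where a joint would pass 70% of its speed; a pose out of reach is approached as far as the arm can. A call with a gripper value outside its range is refused whole. The fingers move at their own pace and stop on an object; "force" is the grip in N (left out, the last holds). Time passes only in rows, so rows that do not move let the fingers close. It gives the time, the measured TCP pose, the force and the opening at its end, in the units of the state.
- bot.get_obs(): the state, without advancing time (a new reading comes with each control period).
- bot.read_camera(name): name is "scene" or "side" or "wrist"; returns a dict with "img" (384x512x3 uint8, red, green, blue), "K" (3x3 intrinsics, pixels), "rvec" (rotation vector, rad) and "tvec" (3), from world to camera coordinates, as OpenCV has them; the wrist camera has in their place "hand_eye" (4x4, takes a point from camera to tool coordinates, whose origin is the TCP and whose axes are the flange's). Camera axes: x right, y down, z forward; pixel columns grow to the right and rows downward; lengths in m; the calibration is good to about 2 mm. A picture is of the moment at which its call begins: read the wrist's pose just before it. There is no depth.
- bot.hand_in(): hands the job in, once; it reports no verdict.
The state is a dict: "t": time; "q": joint angles; "joint_vel": joint speeds; "joint_torque": joint torques, N m; "eef_pos": TCP position; "tool_rot": TCP orientation; "contact_force": force on the tool from outside, world axes, zero at the start; "torque": the same for the moment, N m; "gripper_width": opening from 0.0 (shut) to 1.0 (fully open).
Only numpy, scipy, OpenCV 4.12 (cv2) and the standard library are available. Lean on these libraries where they do the work, as an engineer would, in place of code of your own. Each camera call takes 0.05 s, during which the arm holds its last target. There are 200 camera calls.

## Working session

There is one attempt and no reset: what is moved stays moved. The work goes in short steps, Python scripts to look and compute and a tool call to move; the robot and the scene stay as the last step left them, time stands still between calls to the robot, and variables do not carry over. Pictures are saved under pics/ and viewed, about 12 in all and at most 16, crops included, and the job is handed in when it is done.

Besides the shell and the picture viewer there is one more tool, called after "Emit:" as name(argument=value, ...) on one line, values as JSON. move_arm: Moves the arm, as the interface text tells. Its arguments: {"type":"object","properties":{"commands":{"type":"string"},"force":{"type":"number"}},"required":["commands"]}

```bash
ls; mkdir -p pics; cat > h.py <<'E'
import numpy as np, cv2
from station import bot
from scipy.spatial.transform import Rotation as R
def cam(n):
    o=bot.get_obs(); c=bot.read_camera(n); K=np.array(c['K'])
    if n=='wrist':
        w,x,y,z=o['tool_rot']; T=np.eye(4); T[:3,:3]=R.from_quat([x,y,z,w]).as_matrix(); T[:3,3]=o['eef_pos']
        M=T@np.array(c['hand_eye']); Rw=M[:3,:3]; C=M[:3,3]
    else:
        Rc=cv2.Rodrigues(np.array(c['rvec'],float))[0]; Rw=Rc.T; C=-Rw@np.array(c['tvec']).ravel()
    return c['img'],K,Rw,C
def ray(v,px,z):  # pixel -> point on plane z
    _,K,Rw,C=v; d=Rw@np.linalg.inv(K)@np.array([px[0],px[1],1.]); return C+d*(z-C[2])/d[2]
def proj(v,P):
    _,K,Rw,C=v; p=K@(Rw.T@(np.array(P)-C)); return p[:2]/p[2]
def save(v,name,crop=None,s=1):
    im=v[0]
    if crop: a,b,c,d=crop; im=im[b:d,a:c]
    im=cv2.resize(im,None,fx=s,fy=s,interpolation=cv2.INTER_CUBIC); cv2.imwrite('pics/'+name,im[:,:,::-1])
def st():
    o=bot.get_obs(); w,x,y,z=o['tool_rot']; m=R.from_quat([x,y,z,w]).as_matrix()
    print('t',round(o['t'],2),'p',np.round(o['eef_pos'],4),'x',m[:,0].round(3),'y',m[:,1].round(3),'z',m[:,2].round(3),'F',np.round(o['contact_force'],1),'g',round(o['gripper_width'],3)); return np.array(o['eef_pos']),m
def to(P,m=None,p=None):
    o=bot.get_obs(); w,x,y,z=o['tool_rot']; m=R.from_quat([x,y,z,w]).as_matrix()
    return (m.T@(np.array(P)-np.array(o['eef_pos']))*100).round(2)
E
python3 - <<'E'
from h import *
a=cam('scene');b=cam('side');st()
np.savez('v0.npz',a=a[0],b=b[0])
for v in(a,b):print(v[1],v[3].round(3),v[2][:,2].round(2))
save(a,'s0.png',s=1.55);save(b,'d0.png',s=1.55)
print(bot.get_obs()['q'])
E
```

```text
pics
t 0.1 p [0.2662 0.6197 0.2304] x [-0.919  0.395 -0.   ] y [ 0.395  0.919 -0.002] z [-0.001 -0.002 -1.   ] F [-0.   0.5  0.8] g 0.996
[[407.61725761   0.         255.45081542]
 [  0.         407.61725761 190.86058831]
 [  0.           0.           1.        ]] [1.1   0.908 1.   ] [-0.37 -0.69 -0.63]
[[434.2613273    0.         248.76234635]
 [  0.         434.2613273  190.56066669]
 [  0.           0.           1.        ]] [ 0.284 -0.846  1.006] [ 0.24  0.65 -0.73]
[-1.27310923  0.47777183  0.02232682  1.55633261 -0.01150912  1.10928707
 -0.08310832]
```

View pics/s0.png

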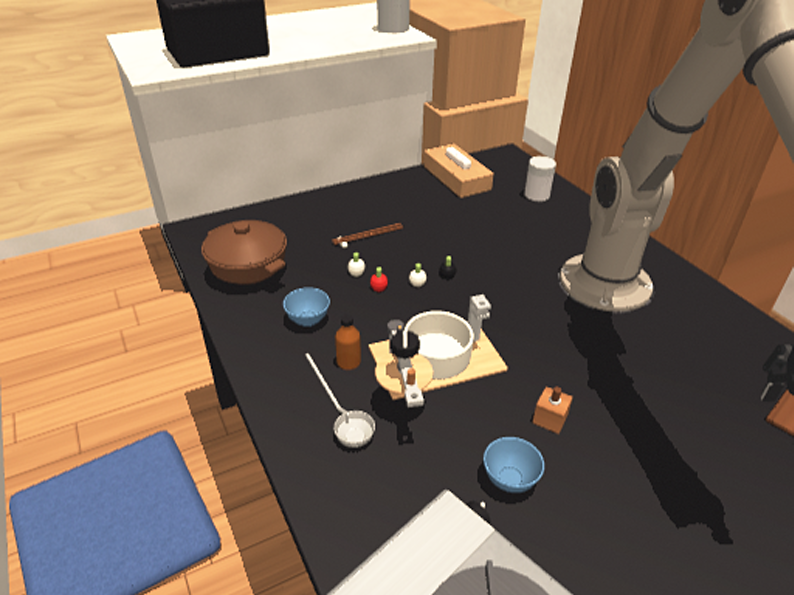

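View pics/d0.png

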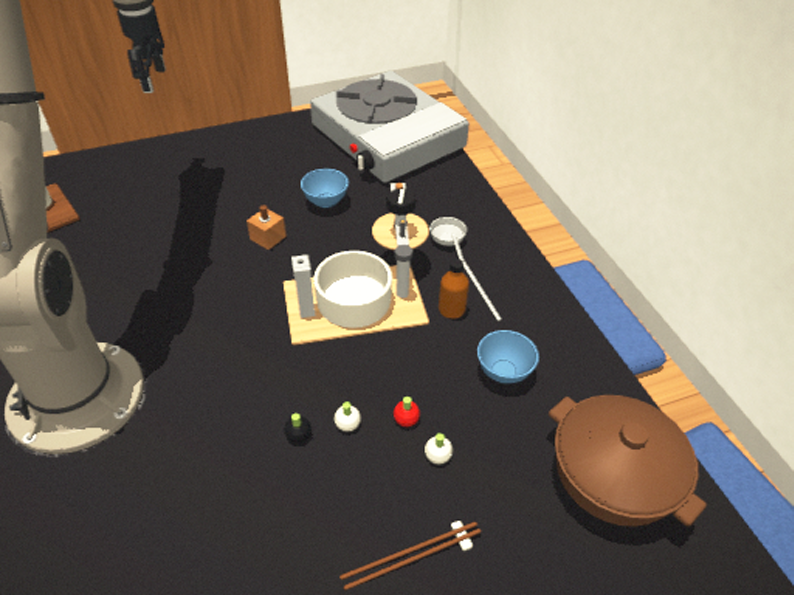

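The scene view shows two white turnips, at (356,268) and (417,278). In the side view they are at (438,450) and (347,418). The red one (379,282) and the black one (448,268) are look-alikes, so they stay. The press has its clevis towards the robot and its beam parked to +y. The pin stand is at (553,408).

```bash
cat > m.py <<'E'
from h import *
a=cam('scene');b=cam('side')
def comps(v,f,mn=20):
    hsv=cv2.cvtColor(v[0],cv2.COLOR_RGB2HSV).astype(int); m=f(*np.moveaxis(hsv,2,0)).astype(np.uint8)
    n,l,s,c=cv2.connectedComponentsWithStats(m); return [(c[i].round(1),s[i].tolist()) for i in range(1,n) if s[i][4]>mn]
if __name__=='__main__':
    for n,v in(('scene',a),('side',b)):
        for nm,f,z in(('green',lambda h,s,V:(h>32)&(h<60)&(s>120)&(V>80),.045),('white',lambda h,s,V:(s<50)&(V>130),.018),('orange',lambda h,s,V:(h>5)&(h<15)&(s>120)&(V>100),.05)):
            for c,s in comps(v,f,6 if nm=='green' else 30):
                if c[1]>100 and s[4]<3000: print(n,nm,c,s,ray(v,c,z).round(3))
    # press: pairs by hand from the 1.55x pictures
    for nm,P,z in(('rim L side',(316,283),.078),('rim R side',(392,283),.078),('clevis hole side',(302,260),.138)):
        print(nm,ray(b,np.array(P)/1.55,z).round(3))
    print('clevis scene',ray(a,np.array((481,300))/1.55,.138).round(3))
    print('rim scene',ray(a,np.array((403,335))/1.55,.078).round(3),ray(a,np.array((474,338))/1.55,.078).round(3))
    for q in((285,280),(292,342),(428,323),(421,270)):print('board side',ray(b,np.array(q)/1.55,.01).round(3))
E
python3 m.py
```

```text
scene green [229.2 165.4] [228, 163, 3, 6, 15] [ 0.559 -0.336  0.045]
scene green [289.1 167.6] [288, 165, 3, 6, 17] [ 0.348 -0.215  0.045]
scene green [269.2 172.5] [268, 170, 3, 6, 15] [ 0.437 -0.222  0.045]
scene green [244.  175.3] [243, 173, 3, 6, 14] [ 0.534 -0.249  0.045]
scene white [295.7 100.2] [288, 95, 16, 12, 73] [-0.026 -0.764  0.018]
scene white [229.8 170.8] [225, 167, 10, 8, 56] [ 0.557 -0.335  0.018]
scene white [269.5 177.9] [265, 175, 10, 7, 53] [ 0.434 -0.221  0.018]
scene white [290.5 214.1] [260, 190, 57, 42, 777] [0.472 0.003 0.018]
scene white [224.7 270.3] [197, 228, 45, 60, 581] [0.79  0.134 0.018]
scene white [264.5 248.6] [258, 232, 15, 30, 198] [0.636 0.109 0.018]
scene white [  1.5 338.8] [0, 261, 6, 123, 391] [1.407 0.083 0.018]
scene orange [157.5 158.2] [130, 142, 55, 34, 1370] [ 0.804 -0.507  0.05 ]
scene orange [237.4 150. ] [215, 144, 45, 14, 149] [ 0.483 -0.418  0.05 ]
scene orange [224.1 223.7] [217, 210, 15, 28, 373] [ 0.719 -0.026  0.05 ]
scene orange [254. 244.] [243, 229, 18, 29, 155] [0.672 0.103 0.05 ]
scene orange [264.9 242.5] [263, 238,
[... 1385 characters left out ...]
0, 30, 333] [0.001 0.497 0.05 ]
side orange [171.3 148.2] [159, 132, 25, 29, 370] [0.417 0.271 0.05 ]
side orange [292.1 189.2] [284, 175, 18, 30, 432] [ 0.72  -0.036  0.05 ]
side orange [418.5 240.1] [410, 236, 18, 9, 43] [ 0.969 -0.329  0.05 ]
side orange [262.6 354.8] [219, 337, 89, 37, 261] [ 0.453 -0.482  0.05 ]
side orange [265.1 360.4] [222, 341, 88, 39, 254] [ 0.453 -0.496  0.05 ]
rim L side [0.47  0.053 0.078]
rim R side [0.608 0.004 0.078]
clevis hole side [0.449 0.062 0.138]
clevis scene [0.435 0.055 0.138]
rim scene [0.607 0.021 0.078] [0.475 0.098 0.078]
board side [0.425 0.149 0.01 ]
board side [ 0.397 -0.018  0.01 ]
board side [ 0.66 -0.06  0.01]
board side [0.703 0.082 0.01 ]
```

Emit:
move_arm(commands="1 -3.2 -2.5 -0.6 0 0 0;1 -3.2 -2.5 -0.6 0 0 0;1 -3.2 -2.5 -0.6 0 0 0;1 -3.2 -2.5 -0.6 0 0 0;1 -3.2 -2.5 -0.6 0 0 0;1 -3.2 -2.5 -0.6 0 0 0;1 -3.2 -2.5 -0.6 0 0 0;1 -3.2 -2.5 -0.6 0 0 0;1 -3.2 -2.5 -0.6 0 0 0;1 -3.2 -2.5 -0.6 0 0 0;1 -3.2 -2.5 -0.6 0 0 0;1 -3.2 -2.5 -0.6 0 0 0")

```text
t: 1.2
eef_pos: [0.5013, 0.191, 0.3037]
tool_rot: [0.0, 0.201, 0.979, 0.0]
contact_force: [0.8, 0.7, 0.7]
gripper_width: 1.002
```

```bash
python3 - <<'E'
from h import *
p,m=st(); w=cam('wrist'); print(w[3].round(3),w[2].round(2),w[1][0]);save(w,'w1.png',s=1.55)
E
```

```text
t 1.2 p [0.5013 0.191  0.3037] x [-0.919  0.395  0.   ] y [0.395 0.919 0.   ] z [ 0.  0. -1.] F [0.8 0.7 0.7] g 1.002
[0.436 0.217 0.447] [[ 0.39  0.89  0.25]
 [ 0.92 -0.38 -0.11]
 [-0.    0.27 -0.96]] [310.732425     0.         253.19990894]
```

View pics/w1.png

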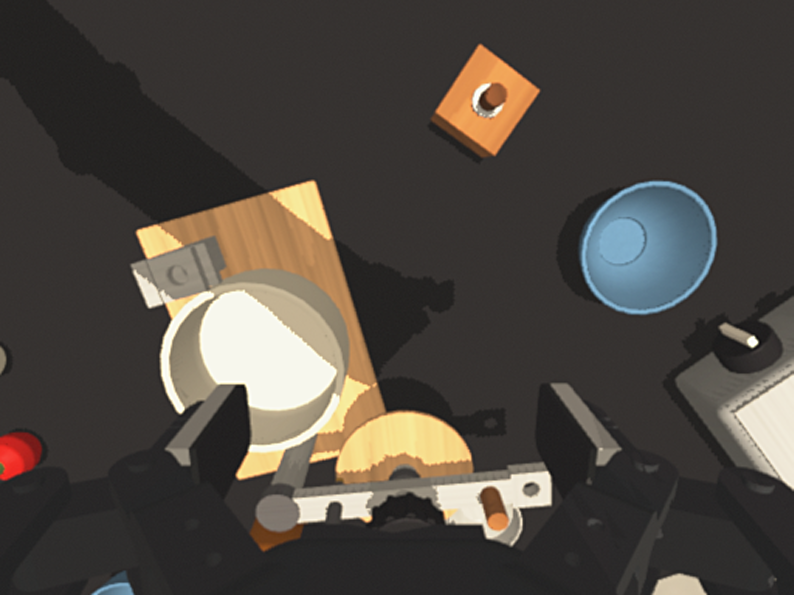

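The wrist view shows the clevis hole at (178,274), tub floor, pivot (278,513), beam hole (531,490), handle post (490,495) and pin (490,98).

```bash
python3 - <<'E'
from h import *
w=cam('wrist')
f=lambda x,y,z:ray(w,(x/1.55,y/1.55),z)[:2].round(4)
ch=f(178,274,.138);bh=f(531,490,.128)
print('clevis',ch,'beamhole',bh,'post',f(490,495,.16),'pin top',f(496,95,.088),'flange',f(488,100,.059))
print('stand corners',[f(*q,.055) for q in((480,45),(539,92),(494,156),(434,119))])
print('board',[f(*q,.01) for q in((137,230),(316,182),(385,412))])
im=w[0];h=cv2.cvtColor(im,cv2.COLOR_RGB2HSV)
# rim points
print('rim',[f(*q,.078) for q in((162,365),(262,450),(347,350),(258,268))])
E
```

```text
clevis [0.4443 0.0525] beamhole [0.7025 0.2096] post [0.6686 0.182 ] pin top [0.4245 0.2932] flange [0.424  0.2933]
stand corners [array([0.3865, 0.3021]), array([0.4342, 0.3312]), array([0.4636, 0.2841]), array([0.4198, 0.2518])]
board [array([ 0.3955, -0.0252]), array([0.4233, 0.1418]), array([0.6529, 0.1056])]
rim [array([ 0.5061, -0.0297]), array([0.6103, 0.0083]), array([0.5559, 0.1162]), array([0.466 , 0.0819])]
```

Emit:
move_arm(commands="0.5 -1.2 -3.6 0 0 0 0;0.5 -1.2 -3.6 0 0 0 0;0.5 -1.2 -3.6 0 0 0 0;0.5 -1.2 -3.6 0 0 0 0;0.5 -1.2 -3.6 0 0 0 0;0.5 -1.2 -3.6 0 0 0 0;0.5 -1.2 -3.6 0 0 0 0;0.5 -1.2 -3.6 0 0 0 0;0.5 -1.2 -3.6 0 0 0 0;0.5 -1.2 -3.6 0 0 0 0;0.5 0 0 0 0 0 0")

```text
t: 2.22
eef_pos: [0.467, -0.1928, 0.3038]
tool_rot: [0.001, 0.207, 0.978, -0.002]
contact_force: [-0.4, -0.3, -0.3]
gripper_width: 0.501
```

```bash
python3 - <<'E'
from h import *
import sys; sys.argv=['x']
p,m=st(); w=cam('wrist'); save(w,'w2.png',s=1.55)
from m import comps
for c,s in comps(w,lambda h,s,V:(h>32)&(h<60)&(s>120)&(V>80),6): print('g',c,s,ray(w,c,.045).round(3))
for c,s in comps(w,lambda h,s,V:(s<50)&(V>130),60): print('w',c,s,ray(w,c,.018).round(3))
E
```

```text
t 2.22 p [ 0.467  -0.1928  0.3038] x [-0.915  0.404 -0.002] y [ 0.404  0.915 -0.003] z [ 0.001 -0.003 -1.   ] F [-0.4 -0.3 -0.3] g 0.501
g [202.   87.5] [196, 82, 13, 12, 123] [ 0.352 -0.214  0.045]
g [227.6 154.9] [223, 150, 10, 11, 85] [ 0.439 -0.22   0.045]
g [241.2 229.2] [237, 223, 9, 13, 100] [ 0.54  -0.246  0.045]
w [490.8  47.5] [471, 24, 41, 46, 1320] [0.453 0.136 0.018]
w [446.2 138.8] [403, 74, 109, 130, 7133] [0.541 0.057 0.018]
w [120.7 271.8] [116, 268, 11, 9, 65] [ 0.538 -0.451  0.018]
w [486.1 282.7] [462, 275, 50, 19, 277] [0.782 0.058 0.018]
```

View pics/w2.png

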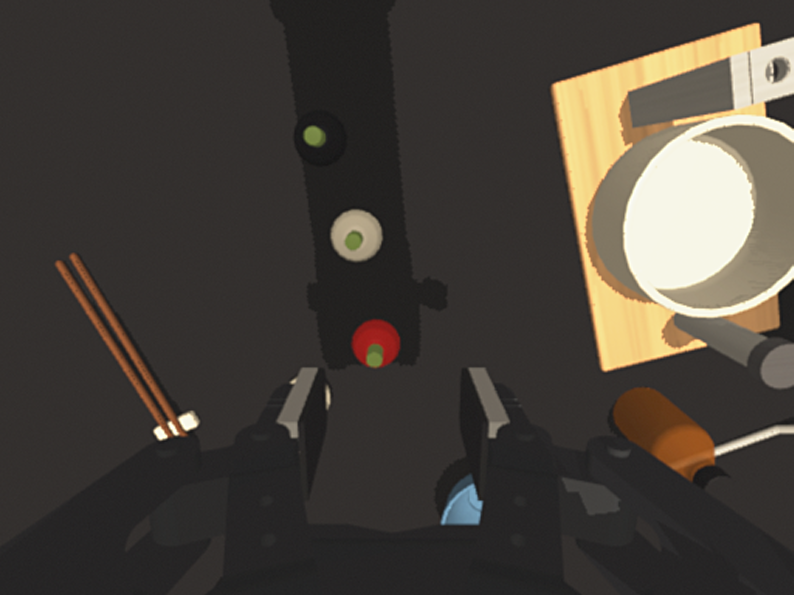

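White turnip A is at (356,235) in this view, between the black one (320,137) and the red one (375,343). It sits at (0.440, -0.220), so I'll grip its stalk.

Emit:
move_arm(commands="0.5 1.4 -3.6 0 0 0 0;0.5 0 0 4 0 0 0;0.5 0 0 4 0 0 0;0.5 0 0 4 0 0 0;0.5 0 0 4 0 0 0;0.5 0 0 4 0 0 0;0.5 0 0 3 0 0 0;0.5 0 0 2 0 0 0;0.5 0 0 1.1 0 0 0;0 0 0 0 0 0 0;0 0 0 0 0 0 0;0 0 0 0 0 0 0", force=30)

```text
t: 3.37
eef_pos: [0.4431, -0.2126, 0.0435]
tool_rot: [0.001, 0.201, 0.98, 0.0]
contact_force: [0.3, 0.4, 0.1]
gripper_width: 0.142
```

Emit:
move_arm(commands="0 0 0 0 0 0 0;0 0 0 0 0 0 0;0 0 0 0 0 0 0;0 0 0 -3 0 0 0;0 0 0 -4 0 0 0;0 0 0 -4 0 0 0;0 0 0 -3 0 0 0;0 0 0 0 0 0 0")

```text
t: 4.03
eef_pos: [0.4452, -0.2145, 0.1883]
tool_rot: [0.005, 0.202, 0.979, 0.0]
contact_force: [0.4, -0.3, -1.2]
gripper_width: 0.147
```

```bash
python3 - <<'E'
from h import *
p,m=st(); w=cam('side'); save(w,'d1.png',(180,180,330,310),4); print(to([.531,.067,.185]),to([.45,0.03,.185]))
from m import comps
for c,s in comps(w,lambda h,s,V:(h>32)&(h<60)&(s>120)&(V>80),6): print('g',c,s,ray(w,c,.045).round(3))
E
```

```text
t 4.03 p [ 0.4452 -0.2145  0.1883] x [-0.918  0.396 -0.01 ] y [0.396 0.918 0.002] z [ 0.011 -0.002 -1.   ] F [ 0.4 -0.3 -1.2] g 0.147
[ 3.09 29.2   0.12] [ 9.07 22.6   0.06]
g [262.4 259.1] [260, 256, 6, 8, 34] [ 0.545 -0.24   0.045]
g [190.7 270.5] [188, 267, 6, 8, 41] [ 0.357 -0.211  0.045]
g [283.5 283.2] [281, 280, 6, 8, 33] [ 0.569 -0.327  0.045]
```

View pics/d1.png

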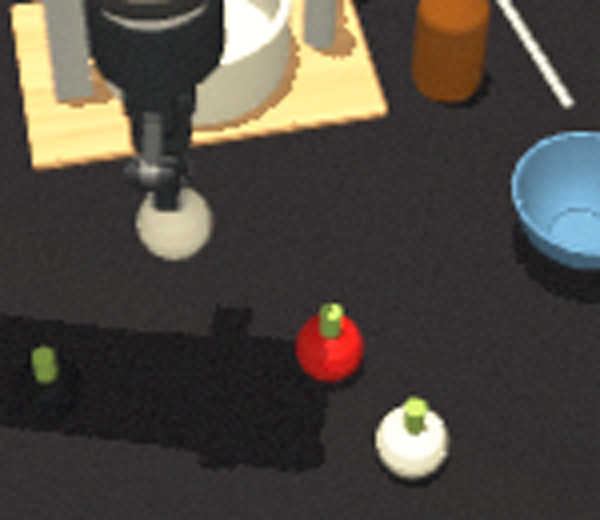

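Emit:
move_arm(commands="0 0.3 3.7 -0.2 0 0 0;0 0.3 3.7 0 0 0 0;0 0.3 3.7 0 0 0 0;0 0.3 3.7 0 0 0 0;0 0.3 3.7 0 0 0 0;0 0.3 3.7 0 0 0 0;0 0.3 3.7 0 0 0 0;0 0.3 3.7 0 0 0 0;0 0 0 0 0 0 0;0 0 0 0 0 0 0")

```text
t: 5.02
eef_pos: [0.5359, 0.0712, 0.1824]
tool_rot: [-0.001, 0.199, 0.98, -0.001]
contact_force: [-0.6, -0.3, -1.6]
gripper_width: 0.144
```

```bash
python3 - <<'E'
from h import *
p,m=st(); print(to([.541,.067,.064]))
w=cam('wrist'); save(w,'w3.png')
E
```

```text
t 5.02 p [0.5359 0.0712 0.1824] x [-0.921  0.39   0.003] y [ 0.39   0.921 -0.002] z [-0.003 -0.001 -1.   ] F [-0.6 -0.3 -1.6] g 0.144
[-0.66 -0.17 11.83]
```

View pics/w3.png

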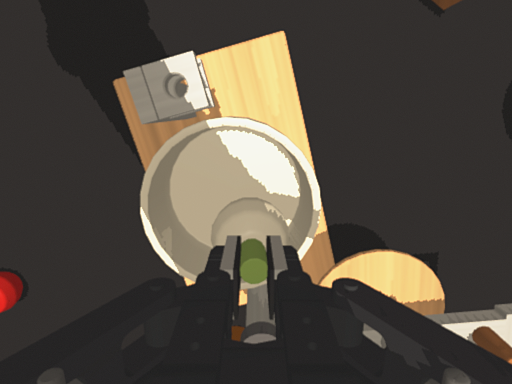

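The turnip hangs upright over the right part of the tub, with its stalk at (253,260), so I'll lower it and let go.

Emit:
move_arm(commands="0 -0.6 -0.2 3 0 0 0;0 0 0 3 0 0 0;0 0 0 3 0 0 0;0 0 0 2 0 0 0;0 0 0 0.8 0 0 0;0 0 0 0 0 0 0;0.35 0 0 0 0 0 0;0.35 0 0 0 0 0 0;0.35 0 0 0 0 0 0;0.35 0 0 -2 0 0 0;0.35 0 0 -4 0 0 0;0.35 0 0 -4 0 0 0")

```text
t: 6.07
eef_pos: [0.5407, 0.0642, 0.1676]
tool_rot: [-0.001, 0.202, 0.979, -0.0]
contact_force: [1.4, -0.2, 0.6]
gripper_width: 0.354
```

```bash
python3 - <<'E'
from h import *
p,m=st()
w=cam('scene');b=cam('side'); save(w,'s2.png',(180,130,340,260),4)
from m import comps
for c,s in comps(b,lambda h,s,V:(h>32)&(h<60)&(s>120)&(V>80),6): print('g',c,s,ray(b,c,.045).round(3))
for c,s in comps(w,lambda h,s,V:(h>32)&(h<60)&(s>120)&(V>80),6): print('g',c,s,ray(w,c,.045).round(3))
print(to([.567,-.3295,.3]))
E
```

```text
t 6.07 p [0.5407 0.0642 0.1676] x [-0.919  0.395  0.001] y [ 0.395  0.919 -0.001] z [-0.001 -0.001 -1.   ] F [ 1.4 -0.2  0.6] g 0.354
g [227.  179.8] [226, 177, 3, 7, 20] [0.547 0.073 0.045]
g [262.5 259. ] [260, 256, 6, 8, 33] [ 0.546 -0.24   0.045]
g [190.7 270.5] [188, 267, 6, 8, 40] [ 0.357 -0.211  0.045]
g [283.5 283.3] [282, 280, 5, 8, 32] [ 0.569 -0.327  0.045]
g [229.2 165.4] [228, 163, 3, 6, 15] [ 0.559 -0.336  0.045]
g [244.  175.2] [243, 173, 3, 6, 15] [ 0.534 -0.25   0.045]
g [283.8 220.4] [282, 218, 4, 6, 18] [0.527 0.045 0.045]
[-17.84 -35.23 -13.2 ]
```

View pics/s2.png

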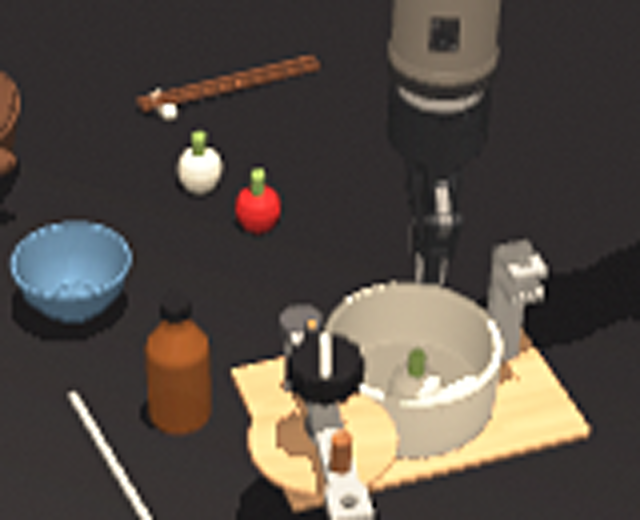

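Turnip A stands in the tub with its stalk at (417,362) in the crop. Next is white turnip B, at (0.564, -0.331). It is the white one at (200,168), with the red one at (258,207).

Emit:
move_arm(commands="0.5 -1.77 -3.53 -0.3 0 0 0;0.5 -1.77 -3.53 -0.3 0 0 0;0.5 -1.77 -3.53 -0.3 0 0 0;0.5 -1.77 -3.53 -0.3 0 0 0;0.5 -1.77 -3.53 -0.3 0 0 0;0.5 -1.77 -3.53 -0.3 0 0 0;0.5 -1.77 -3.53 -0.3 0 0 0;0.5 -1.77 -3.53 -0.3 0 0 0;0.5 -1.77 -3.53 -0.3 0 0 0;0.5 -1.77 -3.53 -0.3 0 0 0;0.5 0 0 0 0 0 0;0.5 0 0 0 0 0 0")

```text
t: 7.27
eef_pos: [0.5629, -0.3328, 0.1954]
tool_rot: [-0.001, 0.204, 0.979, -0.001]
contact_force: [0.7, 0.6, 0.1]
gripper_width: 0.502
```

```bash
python3 - <<'E'
from h import *
p,m=st()
from m import comps
w=cam('wrist');b=cam('side');a=cam('scene')
for v in(w,a,b):
  for c,s in comps(v,lambda h,s,V:(h>32)&(h<60)&(s>120)&(V>80),6): print('g',c,s,ray(v,c,.048).round(3))
print(to([.564,-.331,.045]))
E
```

```text
t 7.27 p [ 0.5629 -0.3328  0.1954] x [-0.917  0.4    0.001] y [ 0.4    0.917 -0.002] z [-0.002 -0.001 -1.   ] F [0.7 0.6 0.1] g 0.502
g [322.2 125.5] [320, 120, 6, 12, 24] [ 0.536 -0.25   0.048]
g [253.2 180.2] [248, 179, 11, 5, 18] [ 0.558 -0.328  0.048]
g [229.2 165.8] [228, 164, 3, 5, 13] [ 0.561 -0.33   0.048]
g [289.1 168.3] [288, 166, 3, 6, 15] [ 0.353 -0.208  0.048]
g [244.1 174.7] [243, 172, 3, 6, 15] [ 0.534 -0.249  0.048]
g [283.8 220.4] [282, 218, 4, 6, 17] [0.528 0.048 0.048]
g [226.8 179.5] [225, 177, 4, 7, 21] [0.546 0.071 0.048]
g [262.5 259. ] [260, 256, 6, 8, 33] [ 0.545 -0.242  0.048]
g [190.6 270.5] [188, 267, 6, 8, 42] [ 0.357 -0.213  0.048]
g [283.4 283.3] [281, 280, 5, 8, 32] [ 0.568 -0.328  0.048]
[-0.05 -0.39 15.07]
```

Emit:
move_arm(commands="0.5 0 -0.3 4 0 0 0;0.5 0 0 4 0 0 0;0.5 0 0 4 0 0 0;0.5 0 0 2 0 0 0;0.5 0 0 1 0 0 0;0.5 0 0 0 0 0 0;0 0 0 0 0 0 0;0 0 0 0 0 0 0;0 0 0 0 0 0 0;0 0 0 0 0 0 0;0 0 0 0 0 0 0")

```text
t: 8.43
eef_pos: [0.5649, -0.333, 0.0482]
tool_rot: [0.002, 0.201, 0.979, -0.0]
contact_force: [1.0, 0.8, 6.9]
gripper_width: 0.143
```

Emit:
move_arm(commands="0 0 0 -2 0 0 0;0 0 0 -4 0 0 0;0 0 0 -4 0 0 0;0 0 0 -4 0 0 0;0 0 0 -1 0 0 0;0 0 0 0 0 0 0;0 0 0 0 0 0 0")

```text
t: 9.02
eef_pos: [0.5635, -0.3322, 0.1964]
tool_rot: [0.0, 0.201, 0.979, 0.0]
contact_force: [-0.5, 1.1, -2.1]
gripper_width: 0.142
```

```bash
python3 - <<'E'
from h import *
p,m=st(); print(to([.535,.012,.195]))
w=cam('side')
from m import comps
for c,s in comps(w,lambda h,s,V:(h>32)&(h<60)&(s>120)&(V>80),6): print('g',c,s,ray(w,c,.045).round(3))
E
```

```text
t 9.02 p [ 0.5635 -0.3322  0.1964] x [-0.919  0.395 -0.001] y [0.395 0.919 0.001] z [ 0.001  0.    -1.   ] F [-0.5  1.1 -2.1] g 0.142
[16.2  30.5   0.15]
g [226.8 179.5] [225, 177, 4, 7, 21] [0.547 0.074 0.045]
g [262.5 259. ] [260, 256, 6, 8, 33] [ 0.546 -0.24   0.045]
g [190.7 270.5] [188, 267, 6, 8, 43] [ 0.357 -0.211  0.045]
```

Emit:
move_arm(commands="0 2 3.8 0 0 0 0;0 2 3.8 0 0 0 0;0 2 3.8 0 0 0 0;0 2 3.8 0 0 0 0;0 2 3.8 0 0 0 0;0 2 3.8 0 0 0 0;0 2 3.8 0 0 0 0;0 2.1 3.6 0 0 0 0;0 0 0 0 0 0 0;0 0 0 0 0 0 0;0 0 0 0 0 0 0")

```text
t: 10.08
eef_pos: [0.5348, -0.0006, 0.1952]
tool_rot: [-0.001, 0.201, 0.98, -0.001]
contact_force: [-0.3, -0.4, -1.2]
gripper_width: 0.142
```

```bash
python3 - <<'E'
from h import *
bot.read_camera('scene');p,m=st(); print(to([.534,.009,.066]))
E
```

```text
t 10.13 p [ 0.535  -0.0016  0.1955] x [-0.918  0.396  0.001] y [ 0.396  0.918 -0.002] z [-0.002 -0.001 -1.   ] F [-0.1 -0.7 -2. ] g 0.148
[ 0.5   0.95 12.95]
```

Emit:
move_arm(commands="0 0.5 1 3 0 0 0;0 0 0 4 0 0 0;0 0 0 3 0 0 0;0 0 0 2 0 0 0;0 0 0 0.9 0 0 0;0 0 0 0 0 0 0;0.35 0 0 0 0 0 0;0.35 0 0 0 0 0 0;0.35 0 0 0 0 0 0;0.35 0 0 -2 0 0 0;0.35 0 0 -4 0 0 0;0.35 0 0 -4 0 0 0")

```text
t: 11.13
eef_pos: [0.5342, 0.0106, 0.1687]
tool_rot: [-0.001, 0.202, 0.979, -0.0]
contact_force: [1.4, 0.6, 0.7]
gripper_width: 0.349
```

Emit:
move_arm(commands="0.5 0 0 -4 0 0 0;0.5 0 0 -4 0 0 0;0.5 0 0 0 0 0 0;0.5 0 0 0 0 0 0")

```text
t: 11.47
eef_pos: [0.5368, 0.0109, 0.2512]
tool_rot: [0.003, 0.202, 0.979, 0.002]
contact_force: [0.6, -0.3, -0.6]
gripper_width: 0.502
```

```bash
python3 - <<'E'
from h import *
p,m=st(); w=cam('wrist'); b=cam('side');a=cam('scene')
im=np.hstack([cv2.resize(a[0][165:245,235:325],None,fx=4,fy=4),cv2.resize(w[0][60:300,120:420],(400,320))]);cv2.imwrite('pics/t.png',im[:,:,::-1])
from m import comps
for v in(w,a,b):
  for c,s in comps(v,lambda h,s,V:(h>32)&(h<60)&(s>120)&(V>60),6): print('g',c,s,ray(v,c,.065).round(3))
E
```

```text
t 11.47 p [0.5368 0.0109 0.2512] x [-0.919  0.395 -0.006] y [0.395 0.919 0.005] z [ 0.008  0.003 -1.   ] F [ 0.6 -0.3 -0.6] g 0.502
g [ 2.1 99.5] [0, 93, 6, 13, 55] [ 0.364 -0.191  0.065]
g [295. 160.] [289, 154, 13, 13, 137] [0.537 0.058 0.065]
g [253.4 172.6] [248, 166, 12, 14, 133] [0.532 0.012 0.065]
g [ 59.9 257.6] [50, 249, 21, 18, 217] [ 0.536 -0.234  0.065]
g [289.1 167.6] [288, 165, 3, 6, 17] [ 0.364 -0.192  0.065]
g [244.1 175. ] [243, 172, 3, 7, 16] [ 0.545 -0.226  0.065]
g [278.3 211. ] [277, 209, 4, 6, 19] [0.531 0.014 0.065]
g [283.7 220.4] [282, 218, 4, 6, 16] [0.539 0.063 0.065]
g [226.9 179.6] [225, 177, 4, 7, 20] [0.542 0.055 0.065]
g [229.9 189.8] [228, 187, 4, 7, 21] [0.537 0.011 0.065]
g [262.5 259. ] [260, 256, 6, 8, 33] [ 0.54  -0.253  0.065]
g [190.6 270.5] [188, 267, 6, 8, 42] [ 0.356 -0.224  0.065]
```

View pics/t.png

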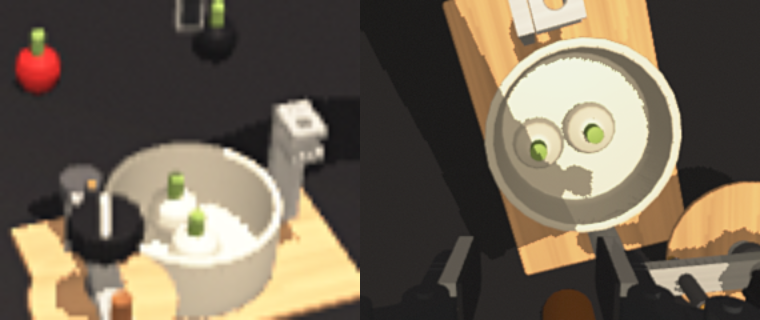

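Both turnips stand in the tub, with stalks at (538,150) and (593,132) in the right panel. Now the beam: I'll check the post's position and the wrist range.

```bash
python3 - <<'E'
from h import *
st();a=cam('scene');b=cam('side');print(np.round(bot.get_obs()['q'],3))
print(ray(a,(264.7,238.5),.16))
from m import comps
for n,v in(('a',a),('b',b)):
  for c,s in comps(v,lambda h,s,V:(h>3)&(h<17)&(s>110)&(V>60),12):
    if 100<c[1]<260 and 150<c[0]<300: print(n,c,s,ray(v,c,.145).round(3))
print(to([.6686,.183,.24]))
E
```

```text
t 11.72 p [0.534  0.0108 0.2462] x [-0.919  0.395  0.002] y [ 0.395  0.919 -0.001] z [-0.002 -0.    -1.   ] F [-0.4 -0.5  0. ] g 0.496
[-0.555  0.245  0.499  1.9   -0.135  1.032  1.166]
[0.68378925 0.19045454 0.16      ]
a [157.5 161.4] [130, 142, 55, 41, 1770] [ 0.84  -0.345  0.145]
a [237.4 150.1] [214, 144, 46, 14, 180] [ 0.545 -0.284  0.145]
a [224.3 223.8] [216, 210, 17, 29, 424] [0.757 0.068 0.145]
a [248.4 221.5] [244, 219, 7, 8, 20] [0.686 0.091 0.145]
a [253.7 243.9] [242, 228, 19, 30, 173] [0.715 0.183 0.145]
a [265.  242.2] [263, 237, 5, 11, 49] [0.683 0.191 0.145]
a [296.6 245.5] [272, 237, 56, 16, 97] [0.608 0.244 0.145]
b [257.1 119.4] [255, 117, 5, 5, 16] [0.696 0.206 0.145]
b [171.6 147. ] [159, 132, 26, 29, 469] [0.406 0.165 0.145]
b [265.6 148.4] [263, 144, 7, 11, 47] [0.67  0.065 0.145]
b [253.4 174.4] [252, 171, 3, 9, 17] [ 0.597 -0.027  0.145]
b [265.  184.9] [261, 173, 8, 21, 75] [ 0.613 -0.077  0.145]
b [292.  189.7] [283, 175, 20, 31, 505] [ 0.676 -0.118  0.145]
b [232.9 210.4] [187, 189, 90, 34, 668] [ 0.5   -0.135  0.145]
b [202.5 202.8] [194, 196, 14, 11, 40] [ 0.432 -0.083  0.145]
[-5.51 21.12  0.63]
```

Emit:
move_arm(commands="0.4 -1.1 3.6 -0.2 0 0 0;0.4 -1.1 3.6 0 0 0 0;0.4 -1.1 3.6 0 0 0 0;0.4 -1.1 3.6 0 0 0 0;0.4 -1.1 3.6 0 0 0 0;0.4 -1.1 3.6 0 0 0 0;0.4 0 0 0 0 0 7;0.4 0 0 0 0 0 7;0.4 0 0 0 0 0 7;0.4 0 0 0 0 0 7;0.4 0 0 0 0 0 7;0.4 0 0 0 0 0 7")

```text
t: 12.92
eef_pos: [0.6807, 0.1832, 0.2486]
tool_rot: [-0.0, 0.542, 0.841, -0.0]
contact_force: [-0.1, 1.0, -0.1]
gripper_width: 0.398
```

Emit:
move_arm(commands="0.4 0 0 0 0 0 7;0.4 0 0 0 0 0 7;0.4 0 0 0 0 0 7;0.4 0 0 0 0 0 7;0.4 0 0 0 0 0 7;0.4 0 0 0 0 0 0;0.4 0 0 0 0 0 0;0.4 0 0 0 0 0 0")

```text
t: 13.58
eef_pos: [0.6807, 0.1833, 0.2489]
tool_rot: [-0.0, 0.766, 0.642, -0.0]
contact_force: [0.0, -0.9, 0.9]
gripper_width: 0.396
```

```bash
python3 - <<'E'
from h import *
p,m=st(); w=cam('wrist'); save(w,'w4.png');print(np.round(bot.get_obs()['q'],3))
for P in([.639,.021,.14],[.683,.19,.16]): print(proj(w,P))
E
```

```text
t 13.58 p [0.6807 0.1833 0.2489] x [ 0.174  0.985 -0.   ] y [ 0.985 -0.174 -0.   ] z [-0.001 -0.    -1.   ] F [ 0.  -0.9  0.9] g 0.396
[-0.828  0.614  0.759  1.491 -0.437  1.212 -0.182]
[242.18332107 356.9965274 ]
[257.15601607 191.0929045 ]
```

View pics/w4.png

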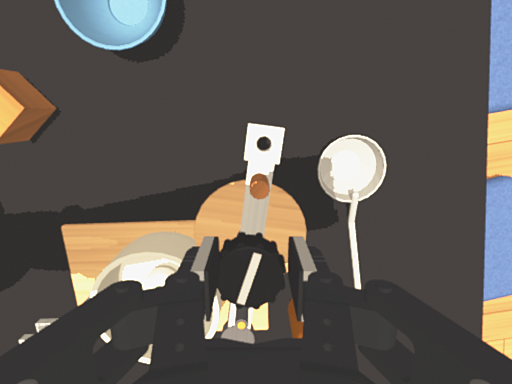

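In this view the beam hole is at (264,143), the post top at (260,187), the wheel at (251,272) and the gauge pin at (241,325).

```bash
python3 - <<'E'
from h import *
w=cam('wrist')
h=ray(w,(264,143.5),.128);p=ray(w,(260,188),.16);wh=ray(w,(249,275),.18)
print(h.round(4),p.round(4),wh.round(4),np.linalg.norm(h-p),np.linalg.norm(h[:2]-wh[:2]))
u=(h-wh)[:2];u/=np.linalg.norm(u);print(u,'pivot',h[:2]-.197*u,'post',h[:2]-.032*u,to([p[0],p[1],.142]))
E
```

```text
[0.6947 0.2214 0.128 ] [0.6856 0.1919 0.16  ] [0.6663 0.131  0.18  ] 0.04442636503036973 0.09472597913357253
[0.29994249 0.95395729] pivot [0.63563706 0.03346537] post [0.68512757 0.19086833] [ 0.95  0.33 10.72]
```

Emit:
move_arm(commands="0.4 1 0.35 0 0 0 0;0.4 0 0 0 0 0 6;0.4 0 0 3 0 0 0;0.4 0 0 3 0 0 0;0.4 0 0 2.5 0 0 0;0.4 0 0 1 0 0 0;0.4 0 0 1 0 0 0;0.4 0 0 0 0 0 0;0 0 0 0 0 0 0;0 0 0 0 0 0 0;0 0 0 0 0 0 0;0 0 0 0 0 0 0", force=20)

```text
t: 14.68
eef_pos: [0.6871, 0.1925, 0.1459]
tool_rot: [0.0, 0.8, 0.6, 0.001]
contact_force: [0.8, -0.6, 2.1]
gripper_width: 0.176
```

```bash
python3 - <<'E'
from h import *
bot.read_camera('side');p,m=st()
E
```

```text
t 14.73 p [0.6871 0.1925 0.1459] x [0.28  0.96  0.002] y [ 0.96  -0.28   0.002] z [ 0.003  0.001 -1.   ] F [ 0.8 -0.2  3.2] g 0.176
```

Emit:
move_arm(commands="0 -0.12 -2 0 0 0 -7;0 -0.12 -2 0 0 0 -7;0 -0.12 -2 0 0 0 -7;0 -0.12 -2 0 0 0 -7;0 -0.12 -2 0 0 0 -7;0 -0.12 -2 0 0 0 -7;0 -0.12 -2 0 0 0 -7;0 0 0 0 0 0 0")

```text
t: 15.4
eef_pos: [0.5483, 0.173, 0.1457]
tool_rot: [-0.002, 0.477, 0.879, 0.001]
contact_force: [-1.7, 2.2, 3.1]
gripper_width: 0.17
```

```bash
python3 - <<'E'
from h import *
bot.read_camera('side');p,m=st(); C=np.array([.640,.033]);d=p[:2]-C;print(np.linalg.norm(d),np.degrees(np.arctan2(d[1],d[0])))
E
```

```text
t 15.45 p [0.5498 0.1739 0.1457] x [-0.542  0.84   0.003] y [0.84  0.542 0.001] z [-0.001  0.003 -1.   ] F [-1.5  3.2  3.7] g 0.169
0.16731533264751333 122.63763904587343
```

Emit:
move_arm(commands="0 -0.12 -2 0 0 0 -7;0 -0.12 -2 0 0 0 -7;0 -0.12 -2 0 0 0 -7;0 -0.12 -2 0 0 0 -7;0 -0.12 -2 0 0 0 -7;0 -0.12 -2 0 0 0 -7;0 -0.12 -2 0 0 0 -7;0 0 0 0 0 0 0;0 0 0 0 0 0 0")

```text
t: 16.2
eef_pos: [0.475, 0.0575, 0.1454]
tool_rot: [-0.003, 0.073, 0.997, 0.0]
contact_force: [-13.9, 2.1, 20.7]
gripper_width: 0.174
```

```bash
python3 - <<'E'
from h import *
bot.read_camera('side');p,m=st(); C=np.array([.640,.033]);d=p[:2]-C;print(np.linalg.norm(d),np.degrees(np.arctan2(d[1],d[0])))
w=cam('wrist');save(w,'w5.png'); print(proj(w,[.444,.0525,.138]))
E
```

```text
t 16.25 p [0.4751 0.0581 0.1454] x [-0.989  0.146  0.005] y [0.146 0.989 0.   ] z [-0.005  0.001 -1.   ] F [-14.2   0.4  21.1] g 0.174
0.16678706992655523 171.33499313358493
[236.05736359 194.47081708]
```

View pics/w5.png

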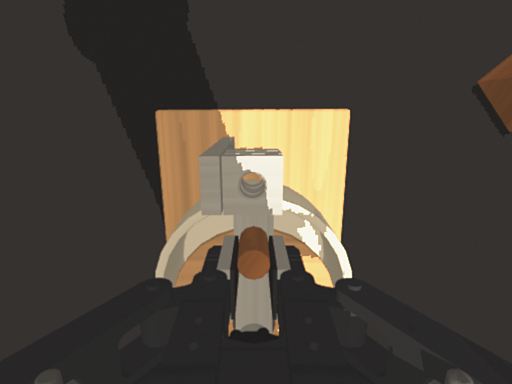

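```bash
python3 - <<'E'
from h import *
p,m=st();w=cam('wrist');save(w,'w5c.png',(190,130,310,290),4)
for z,q in((.138,(252.5,179)),(.128,(254,187)),(.01,(157,110)),(.01,(349,109)),(.16,(254,270))): print(z,ray(w,q,z).round(4))
E
```

```text
t 16.3 p [0.4752 0.0584 0.1454] x [-0.989  0.146  0.006] y [0.146 0.989 0.   ] z [-0.005  0.001 -1.   ] F [-12.7   2.   21.2] g 0.174
0.138 [0.4374 0.0621 0.138 ]
0.128 [0.4439 0.0619 0.128 ]
0.01 [ 0.3919 -0.0149  0.01  ]
0.01 [0.4151 0.1491 0.01  ]
0.16 [0.4751 0.0573 0.16  ]
```

View pics/w5c.png

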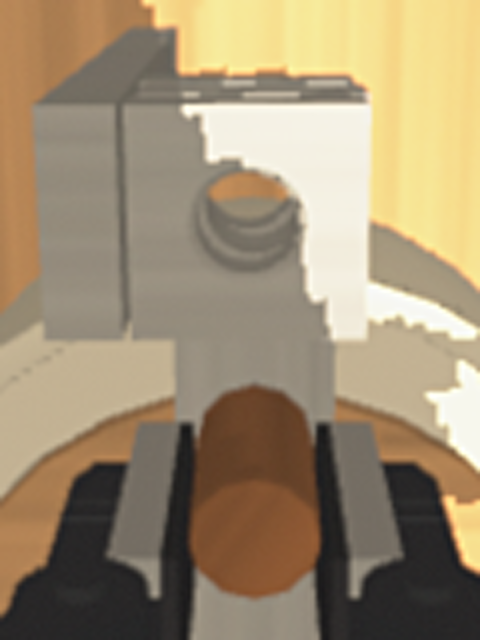

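The knuckle hole at (252,179) and the beam's hole line up sideways within about 1 mm, so the beam is closed. I'll release the post, rise and check.

Emit:
move_arm(commands="0.35 0 0 0 0 0 0;0.35 0 0 0 0 0 0;0.35 0 0 0 0 0 0;0.35 0 0 0 0 0 0;0.35 0 0 -2 0 0 0;0.35 0 0 -3 0 0 0;0.35 0 0 -3 0 0 0;0.35 0 0 0 0 0 0;0.35 0 0 0 0 0 0")

```text
t: 17.1
eef_pos: [0.4788, 0.059, 0.2257]
tool_rot: [0.002, 0.072, 0.997, 0.001]
contact_force: [-0.3, -0.3, -0.7]
gripper_width: 0.351
```

```bash
python3 - <<'E'
from h import *
p,m=st();w=cam('wrist');save(w,'w6.png',(180,120,340,384),2.2)
print(np.round(bot.get_obs()['q'],3),to([.4243,.2933,.2255]))
for P in([.438,.061,.138],): print(proj(w,P))
E
```

```text
t 17.1 p [0.4788 0.059  0.2257] x [-0.99   0.144 -0.003] y [0.144 0.99  0.002] z [ 0.004  0.001 -1.   ] F [-0.3 -0.3 -0.7] g 0.351
[-0.624  0.164  0.419  2.036 -0.082  0.956  1.264] [ 8.65 22.44 -0.11]
[249.93502446 151.98974112]
```

View pics/w6.png

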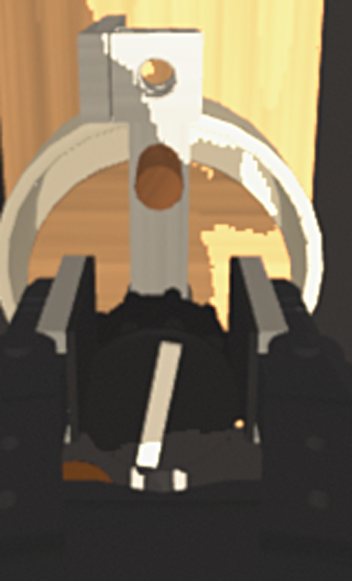

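Emit:
move_arm(commands="0.45 1.23 3.2 0 0 0 0;0.45 1.23 3.2 0 0 0 0;0.45 1.23 3.2 0 0 0 0;0.45 1.23 3.2 0 0 0 0;0.45 1.23 3.2 0 0 0 0;0.45 1.23 3.2 0 0 0 0;0.45 1.23 3.2 0 0 0 0;0.45 0 0 0 0 0 0;0.45 0 0 0 0 0 0")

```text
t: 17.9
eef_pos: [0.4229, 0.2942, 0.2225]
tool_rot: [-0.001, 0.07, 0.998, -0.001]
contact_force: [0.2, -0.1, -1.2]
gripper_width: 0.452
```

```bash
python3 - <<'E'
from h import *
w0=None
p,m=st();w=cam('wrist');save(w,'w7.png',(170,130,340,290),4)
print(proj(w,[.4243,.2933,.088]),proj(w,[.4243,.2933,.059]))
E
```

```text
t 17.9 p [0.4229 0.2942 0.2225] x [-0.99   0.139  0.002] y [ 0.139  0.99  -0.002] z [-0.002 -0.002 -1.   ] F [ 0.2 -0.1 -1.2] g 0.452
[254.57236774 192.02873977] [254.55776501 184.87868999]
```

View pics/w7.png

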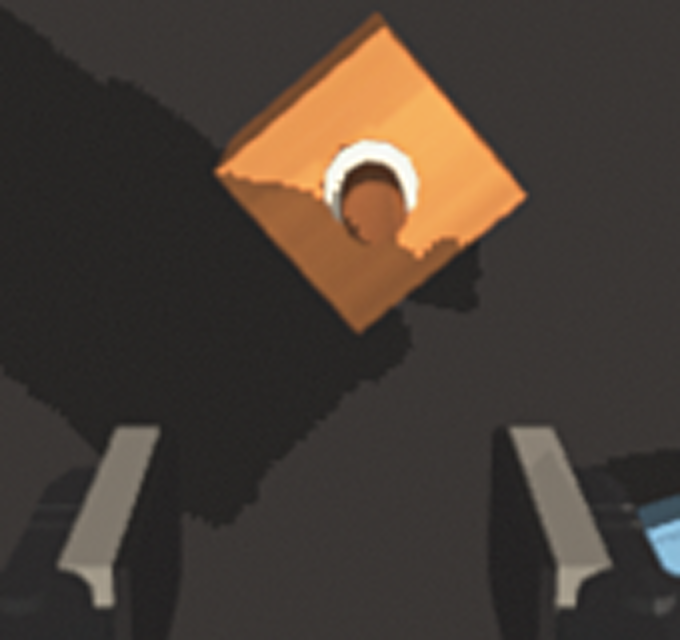

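```bash
python3 - <<'E'
from h import *
bot.read_camera('side');p,m=st();w=cam('wrist')
P=ray(w,(263.2,182),.088);Q=ray(w,(262.8,176.5),.059);print(P,Q,[ray(w,(170+x/4,130+y/4),.055).round(4) for x,y in((380,25),(528,196),(360,332),(218,172))]);print(to([(P[0]+Q[0])/2,(P[1]+Q[1])/2,.065]))
E
```

```text
t 18.0 p [0.4242 0.2914 0.2231] x [-0.99   0.144  0.001] y [ 0.144  0.99  -0.002] z [-0.002 -0.002 -1.   ] F [0.  0.3 0.5] g 0.448
[0.41763419 0.29952987 0.088     ] [0.41852401 0.29979584 0.059     ] [array([0.3797, 0.3074, 0.055 ]), array([0.4277, 0.339 , 0.055 ]), array([0.4577, 0.2916, 0.055 ]), array([0.4102, 0.2617, 0.055 ])]
[ 0.76  0.8  15.83]
```

Emit:
move_arm(commands="0.45 0.8 0.85 2 0 0 0;0.45 0 0 4 0 0 0;0.45 0 0 4 0 0 0;0.45 0 0 3 0 0 0;0.45 0 0 1.8 0 0 0;0.45 0 0 1 0 0 0;0.45 0 0 0 0 0 0;0.45 0 0 0 0 0 0")

```text
t: 18.72
eef_pos: [0.4184, 0.3016, 0.0667]
tool_rot: [0.0, 0.073, 0.997, -0.0]
contact_force: [0.7, -0.0, -0.6]
gripper_width: 0.449
```

Emit:
move_arm(commands="0 0 0 0 0 0 0;0 0 0 0 0 0 0;0 0 0 0 0 0 0;0 0 0 0 0 0 0;0 0 0 0 0 0 0", force=40)

```text
t: 19.13
eef_pos: [0.4188, 0.3029, 0.0678]
tool_rot: [0.001, 0.072, 0.997, 0.001]
contact_force: [0.1, -0.9, 7.8]
gripper_width: 0.172
```

```bash
python3 - <<'E'
from h import *
for i in range(3): bot.read_camera('side');p,m=st()
E
```

```text
t 19.18 p [0.4189 0.303  0.0678] x [-0.99   0.144 -0.002] y [0.144 0.99  0.002] z [ 0.002  0.002 -1.   ] F [ 0.2 -1.5  6.2] g 0.173
t 19.23 p [0.4188 0.303  0.0678] x [-0.99   0.144 -0.002] y [0.144 0.99  0.002] z [ 0.002  0.002 -1.   ] F [ 0.5 -1.1  6.7] g 0.169
t 19.28 p [0.4188 0.303  0.0678] x [-0.99   0.144 -0.002] y [0.144 0.99  0.002] z [ 0.002  0.002 -1.   ] F [-0.3 -0.7  7. ] g 0.165
```

Emit:
move_arm(commands="0 0 0 -3 0 0 0;0 0 0 -4 0 0 0;0 0 0 -4 0 0 0;0 0 0 -3 0 0 0;0 0 0 -1 0 0 0;0 -0.77 -3.4 0 0 0 0;0 -0.77 -3.4 0 0 0 0;0 -0.77 -3.4 0 0 0 0;0 -0.77 -3.4 0 0 0 0;0 -0.77 -3.4 0 0 0 0;0 -0.77 -3.4 0 0 0 0;0 -0.77 -3.2 0 0 0 0")

```text
t: 20.28
eef_pos: [0.4365, 0.0591, 0.2162]
tool_rot: [-0.0, 0.072, 0.997, 0.0]
contact_force: [0.0, -0.6, -0.9]
gripper_width: 0.168
```

Emit:
move_arm(commands="0 0 0 0 0 0 0;0 0 0 0 0 0 0;0 0 0 0 0 0 0")

```text
t: 20.53
eef_pos: [0.437, 0.0615, 0.2162]
tool_rot: [-0.0, 0.072, 0.997, 0.0]
contact_force: [0.2, 0.4, -1.2]
gripper_width: 0.168
```

```bash
python3 - <<'E'
from h import *
p,m=st();w=cam('wrist');save(w,'w8.png',(170,90,340,290),3)
print(proj(w,[.438,.0615,.138]),proj(w,p-[0,0,.058]),proj(w,p-[0,0,.013])); st()
a=cam('scene');b=cam('side')
im=np.hstack([cv2.resize(a[0][150:240,270:350],None,fx=4.5,fy=4.5),cv2.resize(b[0][115:205,150:230],None,fx=4.5,fy=4.5)]);cv2.imwrite('pics/ab.png',im[:,:,::-1])
E
```

```text
t 20.53 p [0.437  0.0615 0.2162] x [-0.99   0.143  0.   ] y [0.143 0.99  0.   ] z [-0.  0. -1.] F [ 0.2  0.4 -1.2] g 0.168
[255.44810703 209.96183717] [255.46836798 217.6506762 ] [255.96740307 245.00312908]
t 20.58 p [0.437  0.0621 0.2162] x [-0.99   0.142  0.   ] y [0.142 0.99  0.   ] z [-0.  0. -1.] F [-0.1  0.5 -1. ] g 0.168
```

View pics/w8.png

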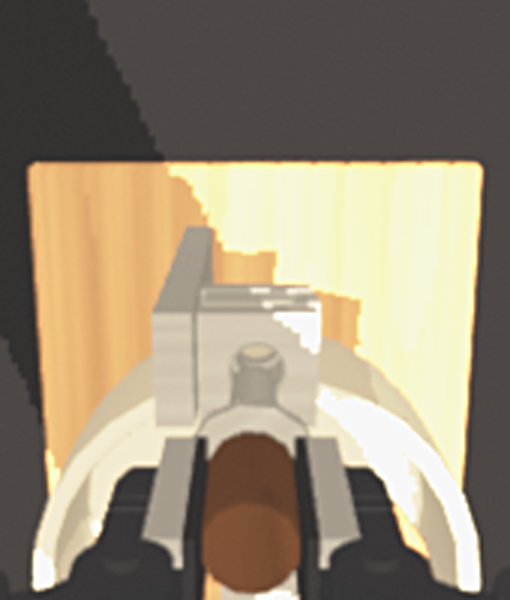

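The pin is held upright and is lined up sideways with the hole ring, both near x≈257 in the crop. I'll check the fore-aft line in the outside views.

View pics/ab.png

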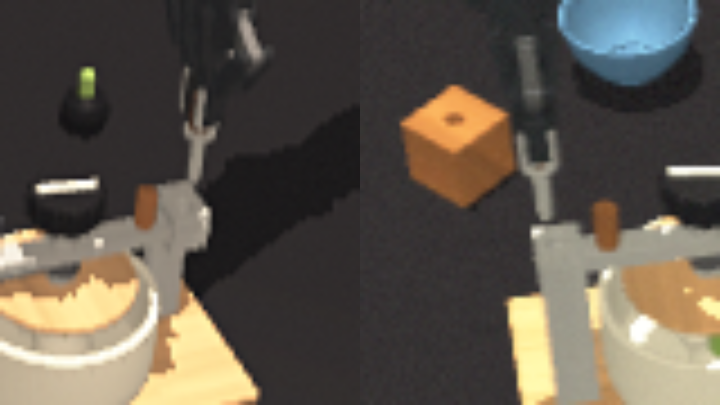

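```bash
python3 - <<'E'
from h import *
p,m=st();a=cam('scene');b=cam('side');w=cam('wrist')
for v,q in((a,(313.3,190)),(b,(190.7,163.4))): print('tip@.158',ray(v,q,.158).round(4),'tcp col px',proj(v,p-[0,0,.058]).round(1),'hole',proj(v,[.438,.0615,.138]).round(1))
g=cv2.cvtColor(w[0],cv2.COLOR_RGB2GRAY)[200:232,240:272]
for r in range(0,32): print(200+r,g[r,::2])
E
```

```text
t 20.68 p [0.4371 0.0623 0.2162] x [-0.99   0.141  0.   ] y [0.141 0.99  0.   ] z [-0.  0. -1.] F [-0.6  0.9 -1.3] g 0.168
tip@.158 [0.4312 0.0634 0.158 ] tcp col px [311.7 190.3] hole [310.7 194.9]
tip@.158 [0.4391 0.0622 0.158 ] tcp col px [190.  163.5] hole [191.  168.7]
200 [205 204 205 204 204 205 204 205 205 205 205 204 202 228 247 248]
201 [205 205 205 205 204 203 204 204 204 204 204 203 203 203 210 249]
202 [204 204 204 204 204 204 205 204 205 205 204 204 204 203 206 253]
203 [204 203 204 203 203 204 204 203 203 204 204 204 203 203 203 240]
204 [201 202 201 202 202 200 190 183 184 193 202 202 202 201 201 202]
205 [201 201 201 201 201 190 188 191 192 188 191 202 201 200 201 198]
206 [202 203 203 203 191 189 198 200 200 198 180 199 202 201 202 200]
207 [204 203 203 204 177 182 201 202 202 197 165 190 205 204 204 203]
208 [205 204 205 198 163 163 186 195 189 171 158 185 205 206 206 206]
209 [205 205 205 190 161 154 164 170 164 155 173 185 201 206 206 206]
210 [205 206 206 187 163 156 162 158 157 175 186 169 195 207 206 206]
211 [206 206 206 186 178 155 167 172 177 198 181 154 19
[... 714 characters left out ...]

222 [207 208 209 195 149 151 158 161 162 159 153 189 209 208 208 207]
223 [207 207 209 185 157 156 159 157 157 156 151 182 208 207 207 207]
224 [206 207 206 177 160 163 161 159 157 157 155 171 206 206 205 205]
225 [203 204 184 164 173 194 186 183 176 175 168 165 193 203 202 202]
226 [194 182 166 173 200 206 204 205 205 208 208 184 171 195 202 201]
227 [177 165 182 199 205 203 203 206 208 212 214 207 174 171 199 200]
228 [165 185 204 205 201 201 201 204 206 209 209 210 197 161 180 201]
229 [185 204 204 202 201 201 202 204 207 208 207 206 205 182 161 185]
230 [203 204 201 201 201 202 204 207 208 207 206 203 203 199 176 165]
231 [204 201 201 201 202 204 207 210 209 207 204 202 202 201 197 166]
```

Emit:
move_arm(commands="0 -0.25 0 0 0 0 0;0 0 0 1 0 0 0;0 0 0 0.7 0 0 0;0 0 0 0.4 0 0 0;0 0 0 0.3 0 0 0;0 0 0 0.2 0 0 0;0 0 0 0 0 0 0;0 0 0 0 0 0 0")

```text
t: 21.5
eef_pos: [0.44, 0.0607, 0.1903]
tool_rot: [0.0, 0.072, 0.997, 0.0]
contact_force: [1.1, 0.3, -0.4]
gripper_width: 0.164
```

```bash
python3 - <<'E'
from h import *
bot.read_camera('scene');bot.read_camera('scene');p,m=st();
w=cam('wrist')
g=cv2.cvtColor(w[0],cv2.COLOR_RGB2GRAY)[214:252,236:280]
for r in range(0,38): print(214+r,g[r,::2])
E
```

```text
t 21.6 p [0.4399 0.0607 0.1905] x [-0.99   0.144 -0.   ] y [0.144 0.99  0.   ] z [ 0.  0. -1.] F [ 1.6  0.  -1.1] g 0.167
214 [200 199 200 198 198 200 185 148 151 155 152 160 176 158 184 200 199 199
 199 199 198 197]
215 [201 200 201 201 201 201 167 148 155 158 156 151 155 159 180 199 201 200
 200 201 200 202]
216 [201 201 200 201 201 198 152 149 154 158 158 155 151 183 183 194 204 202
 202 202 202 203]
217 [202 201 202 203 203 194 147 152 154 160 159 156 152 192 169 186 204 203
 204 203 204 203]
218 [202 201 202 203 203 185 147 151 155 158 158 156 151 172 153 177 204 203
 203 203 202 203]
219 [203 203 202 202 203 180 148 151 155 158 158 156 150 155 151 171 205 204
 204 204 204 204]
220 [204 204 204 204 205 178 148 151 155 159 158 156 151 152 154 170 206 204
 205 205 204 204]
221 [204 202 203 204 204 177 148 152 154 159 159 156 152 153 153 166 203 204
 204 203 203 202]
222 [203 202 202 202 203 177 148 151 155 158 158 156 150 151 151 170 202 202
 202 202 202 202]
223 [201 199 199 199 202 176 148 152 153 155 153 152 146 153 153 176 201 200
 199 200 199 200]
224 [199 198 197 199 198 172
[... 1931 characters left out ...]
2  73  71  49  46
  73 158 155 154]
245 [ 48  46  71  73  73  72  74  72  72  72  71  72  73  72  73  72  50  49
  64 159 155 155]
246 [ 48  48  73  73  72  74  72  72  72  71  71  72  72  72  73  71  50  49
  53 159 155 154]
247 [ 48  47  72  73  73  73  73  73  72  72  71  72  73  73  73  73  51  48
  50 159 155 154]
248 [ 48  48  72  73  74  73  74  73  73  72  72  72  73  74  73  73  53  48
  49 148 156 155]
249 [ 47  48  72  74  73  73  73  72  72  71  71  72  73  73  73  73  56  47
  47 131 155 155]
250 [ 48  52  73  72  73  74  72  73  73  72  71  72  74  73  73  73  56  48
  46 124 156 155]
251 [ 49  52  73  73  73  74  73  74  73  71  72  73  72  73  73  73  59  47
  48 124 156 155]
```

Emit:
move_arm(commands="0 0 0.13 0 0 0 0;0 0 0 0.4 0 0 0;0 0 0 0.4 0 0 0;0 0 0 0.4 0 0 0;0 0 0 0 0 0 0;0 0 0 0 0 0 0")

```text
t: 22.15
eef_pos: [0.4398, 0.0619, 0.1779]
tool_rot: [-0.0, 0.072, 0.997, -0.0]
contact_force: [2.0, 1.1, -2.7]
gripper_width: 0.166
```

```bash
python3 - <<'E'
from h import *
bot.read_camera('scene');p,m=st()
E
```

```text
t 22.2 p [0.4399 0.0619 0.1781] x [-0.99   0.143  0.   ] y [ 0.143  0.99  -0.   ] z [-0. -0. -1.] F [ 2.7  0.6 -1.8] g 0.164
```

Emit:
move_arm(commands="0 -0.05 0 0.5 0 0 0;0 0 0 0.5 0 0 0;0 0 0 0.5 0 0 0;0 0 0 0.5 0 0 0;0 0 0 0.4 0 0 0;0 0 0 0.2 0 0 0;0 0 0 0 0 0 0;0 0 0 0 0 0 0")

```text
t: 22.87
eef_pos: [0.4404, 0.0619, 0.1521]
tool_rot: [-0.0, 0.072, 0.997, -0.0]
contact_force: [3.0, 1.0, -2.5]
gripper_width: 0.171
```

```bash
python3 - <<'E'
from h import *
bot.read_camera('scene');p,m=st()
E
```

```text
t 22.92 p [0.4404 0.0619 0.1522] x [-0.99   0.144 -0.   ] y [ 0.144  0.99  -0.   ] z [-0. -0. -1.] F [ 2.7  1.6 -3.3] g 0.167
```

Emit:
move_arm(commands="0 0 0 0.2 0 0 0;0 0 0 0.1 0 0 0;0 0 0 0 0 0 0;0.4 0 0 0 0 0 0;0.4 0 0 0 0 0 0;0.4 0 0 0 0 0 0;0.4 0 0 0 0 0 0;0.4 0 0 -2 0 0 0;0.4 0 0 -4 0 0 0;0.4 0 0 -4 0 0 0;0.4 0 0 0 0 0 0;0.4 0 0 0 0 0 0")

```text
t: 23.92
eef_pos: [0.4415, 0.0622, 0.2512]
tool_rot: [0.002, 0.072, 0.997, 0.001]
contact_force: [-0.3, 0.1, -0.0]
gripper_width: 0.4
```

```bash
python3 - <<'E'
from h import *
bot.read_camera('scene');p,m=st();print(to([.5365,.046,.2]),np.round(bot.get_obs()['q'],3))
a=cam('scene');b=cam('side');w=cam('wrist')
f=lambda v,x,y,n=75:cv2.resize(v[0][y:y+n,x:x+n],(400,400),interpolation=cv2.INTER_CUBIC)
im=np.hstack([f(b,170,130),f(w,215,130)]);cv2.imwrite('pics/pin.png',im[:,:,::-1])
E
```

```text
t 23.97 p [0.4403 0.062  0.2496] x [-0.99   0.143 -0.001] y [0.143 0.99  0.001] z [ 0.001  0.001 -1.   ] F [-0.5 -0.5  0.2] g 0.4
[-9.74 -0.21  4.97] [-0.688  0.059  0.431  2.08  -0.03   1.007  1.186]
```

View pics/pin.png

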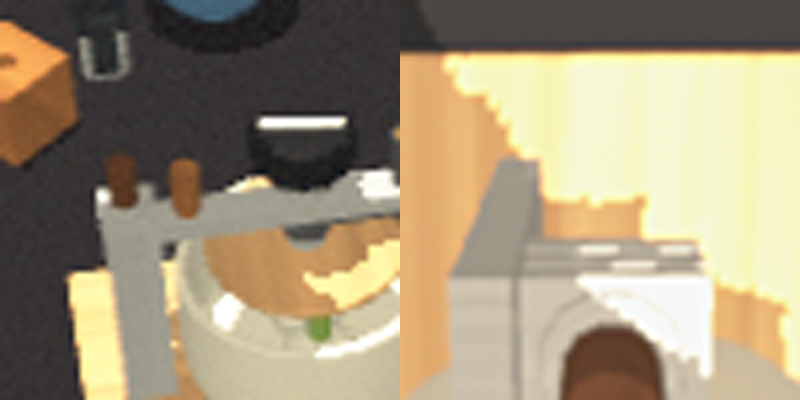

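The pin is seated with its flange on the knuckle, next to the handle post (16 pictures used). Before winding I need the gauge pin's place and height, for finger clearance and for reading it.

```bash
python3 - <<'E'
from h import *
c=bot.read_camera('wrist');he=np.array(c['hand_eye']);K=np.array(c['K'])
T=np.eye(4);T[:3,0]=[.174,.985,0];T[:3,1]=[.985,-.174,0];T[:3,2]=[0,0,-1];T[:3,3]=[.6807,.1833,.2489]
M=T@he;w4=(None,K,M[:3,:3],M[:3,3])
a=cam('scene');b=cam('side');u=np.array([.29,.957]);piv=np.array([.637,.033])
for z in(.14,.15,.16): 
    P=ray(w4,(241,325),z);Q=ray(a,(258,211.2),z);print(z,P.round(4),(P[:2]-piv)@u,Q.round(4),(Q[:2]-piv)@u)
from m import comps
for n,v in(('a',a),('b',b)):
    for z in(.14,.15,.16):print(n,z,proj(v,[.536+.05*.99,.048-.05*.143,z]).round(1))
    for c,s in comps(v,lambda h,s,V:(h>15)&(h<30)&(s>110)&(V>90),3):
        if 150<c[0]<330 and 110<c[1]<250 and s[4]<60: print(n,c,s)
E
```

```text
0.14 [0.6459 0.0618 0.14  ] 0.030125219066016052 [0.6353 0.0574 0.14  ] 0.02287247511214846
0.15 [0.6477 0.0694 0.15  ] 0.03790993938645003 [0.6407 0.0673 0.15  ] 0.03390836134397597
0.16 [0.6495 0.077  0.16  ] 0.04569465970688403 [0.6461 0.0772 0.16  ] 0.044944247575803446
a 0.14 [269.2 203.6]
a 0.15 [269.3 201.3]
a 0.16 [269.4 198.9]
a [294.  212.8] [289, 211, 11, 4, 11]
a [274.1 216.1] [269, 215, 13, 5, 16]
a [279.5 222. ] [278, 222, 4, 1, 4]
a [304.5 232.8] [303, 232, 4, 2, 4]
b 0.14 [241.7 161.2]
b 0.15 [241.7 158.7]
b 0.16 [241.6 156.1]
b [245.3 154.4] [244, 154, 4, 2, 7]
b [267. 179.] [266, 177, 3, 5, 5]
b [239.5 184.5] [237, 183, 6, 4, 6]
b [183.9 191.5] [183, 188, 2, 8, 8]
b [253.3 211.4] [239, 209, 29, 6, 40]
b [272.2 208.6] [269, 208, 7, 2, 9]
```

```bash
python3 - <<'E'
from h import *
c=bot.read_camera('wrist');he=np.array(c['hand_eye']);K=np.array(c['K'])
T=np.eye(4);T[:3,0]=[-.99,.144,0];T[:3,1]=[.144,.99,0];T[:3,2]=[0,0,-1];T[:3,3]=[.4785,.059,.2257]
M=T@he;v=(None,K,M[:3,:3],M[:3,3])
print(ray(v,(252.3,303),.18),ray(v,(250.9,153.2),.138)); a=cam('scene')
h=cv2.cvtColor(a[0],cv2.COLOR_RGB2HSV).astype(int)
m=((h[...,2]<60)).astype(np.uint8); m[:195]=0;m[225:]=0;m[:,:262]=0;m[:,305:]=0
n,l,s,cc=cv2.connectedComponentsWithStats(m);print(s,cc.round(1)); print(proj(a,[.536,.048,.167]))
st()
E
```

```text
[0.53613196 0.04844026 0.18      ] [0.43834203 0.06145859 0.138     ]
[[     0      0    512    384 196375]
 [   262    195     38     11    225]
 [   300    205      2      2      3]
 [   267    206      2      2      3]
 [   286    209      1      1      1]
 [   281    210      1      1      1]] [[255.5 191.5]
 [278.2 197.9]
 [300.7 205.7]
 [267.3 206.7]
 [286.  209. ]
 [281.  210. ]]
[283.92545092 194.14545865]
t 24.47 p [0.4402 0.0618 0.249 ] x [-0.99   0.144  0.001] y [ 0.144  0.99  -0.   ] z [-0.001 -0.    -1.   ] F [0.1 0.2 0.1] g 0.402
```

Emit:
move_arm(commands="0.8 -3.3 0 0 0 0 0;0.8 -3.3 0 0 0 0 0;0.8 -3.1 0 0 0 0 0;0.8 0 0 0 0 0 0;0.8 0 0 0 0 0 0;0.8 0 0 3 0 0 0;0.8 0 0 3 0 0 0;0.8 0 0 2 0 0 0;0.8 0 0 1.2 0 0 0;0.8 0 0 0 0 0 0;0.8 0 0 0 0 0 0")

```text
t: 25.38
eef_pos: [0.5353, 0.0481, 0.1572]
tool_rot: [-0.001, 0.072, 0.997, -0.0]
contact_force: [0.8, -0.1, -0.3]
gripper_width: 0.801
```

```bash
cat > g.py <<'E'
from h import *
def dump():
    o=bot.get_obs();st();print('tq',np.round(o['torque'],3),'q7',round(o['q'][6],3))
    for n in('side','scene'):
        v=cam(n)
        h=cv2.cvtColor(v[0],cv2.COLOR_RGB2HSV).astype(int)
        c=np.array(proj(v,[.536+.055*.99,.048-.055*.143,.158])).round().astype(int);x,y=c
        print(n,c);H=h[y-9:y+12,x-6:x+9]
        for r in H: print(' '.join('%3d/%3d/%3d'%tuple(t) for t in r[::1][2:13]))
E
python3 -c "
from g import *
dump()"
```

```text
t 25.38 p [0.5353 0.0481 0.1572] x [-0.99   0.143  0.002] y [ 0.143  0.99  -0.   ] z [-0.002 -0.    -1.   ] F [ 0.8 -0.1 -0.3] g 0.801
tq [-0.005 -0.035  0.017] q7 1.418
side [243 156]
150/ 14/ 53 168/ 23/ 55   0/ 10/ 53 173/ 18/ 56   0/ 19/ 54 160/ 14/ 56 165/ 19/ 55  12/ 22/ 58 162/ 23/ 55   6/ 23/ 56  20/ 14/ 53
170/ 13/ 57   0/  9/ 58 168/ 24/ 54 150/ 14/ 54   0/ 14/ 55  23/ 18/ 56  20/ 14/ 53   0/ 13/ 57   9/ 30/ 60  15/ 10/ 52 158/ 18/ 58
165/ 28/ 55 150/  5/ 51 173/ 18/ 57   0/ 18/ 56 160/ 27/ 57   0/ 14/ 56 174/ 22/ 58 170/ 25/ 61 173/ 19/ 55  18/ 23/ 55 173/ 19/ 55
162/ 24/ 53   0/ 14/ 54 165/ 18/ 56   0/ 15/ 52   8/ 19/ 55 175/ 27/ 57   0/ 23/ 55   6/ 24/ 53  60/  5/ 52 171/ 32/ 56 170/ 27/ 56
 18/ 23/ 56  15/ 18/ 57 165/  9/ 56 150/ 20/ 52   0/ 14/ 53  10/ 14/ 55 150/  5/ 53 174/ 23/ 56  15/  9/ 54   0/  9/ 55 173/ 18/ 57
 18/ 23/ 56   0/  9/ 55 173/ 19/ 54   0/ 19/ 55   0/ 18/ 58 158/ 19/ 53 165/ 19/ 54 174/ 24/ 54 173/ 37/ 55   5/ 27/ 56   0/  9/ 54
  0/ 23/ 56 173/ 18/ 56   8/ 18/ 57 173/ 19/ 55 143/ 20/ 50   8/ 18/ 58  18/ 21/ 61  15/  9/ 57   0/ 18/ 57 165/ 28/ 54   6
[... 3944 characters left out ...]
/145  17/ 36/143  17/ 36/143  19/ 37/144
 18/ 35/144  16/ 37/146  13/ 32/110   5/ 25/ 61  10/ 24/ 65   9/ 23/ 78  17/ 35/137  17/ 35/144  17/ 34/142  17/ 36/142  17/ 36/143
 17/ 38/141  17/ 35/144  17/ 34/135  15/ 37/124  16/ 35/125  16/ 34/128  19/ 37/146  16/ 33/145  16/ 33/145  17/ 35/146  17/ 35/147
 17/ 37/139  17/ 36/143  17/ 35/144  16/ 33/146  17/ 36/148  17/ 36/149  19/ 38/148  17/ 36/149  17/ 34/149  18/ 34/149  17/ 36/150
 17/ 36/142  18/ 35/146  18/ 35/147  17/ 33/148  19/ 36/150  17/ 35/151  19/ 37/150  17/ 34/151  18/ 34/151  17/ 32/151  16/ 27/123
 18/ 35/145  17/ 36/149  17/ 34/150  17/ 35/152  19/ 35/152  17/ 34/137  17/ 33/124  16/ 23/121  17/ 23/100  15/ 64/131  14/ 68/108
```

Emit:
move_arm(commands="0 0 0 0 0 0 0;0 0 0 0 0 0 0;0 0 0 0 0 0 0;0 0 0 0 0 0 0;0 0 0 0 0 0 6;0 0 0 0 0 0 6;0 0 0 0 0 0 6;0 0 0 0 0 0 6;0 0 0 0 0 0 6;0 0 0 0 0 0 6;0 0 0 0 0 0 6;0 0 0 0 0 0 0", force=60)

```text
t: 26.48
eef_pos: [0.5376, 0.0491, 0.1591]
tool_rot: [0.001, 0.427, 0.904, 0.001]
contact_force: [-1.5, -0.0, 8.4]
gripper_width: 0.607
```

```bash
cat > g.py <<'E'
from h import *
def prof(n):
    v=cam(n);h=cv2.cvtColor(v[0],cv2.COLOR_RGB2HSV).astype(int)
    x,y=np.array(proj(v,[.536+.055*.99,.048-.055*.143,.158])).round().astype(int)
    c=range(x+1,x+4) if n=='side' else range(x-1,x+2)
    print(n,'row:S/V',' '.join('%d:%d/%d'%(r,h[r,c,1].mean(),h[r,c,2].mean()) for r in range(y-4,y+12)))
def dump():
    o=bot.get_obs();st();print('tq',np.round(o['torque'],3),'q7',round(o['q'][6],3)); prof('side');prof('scene')
E
python3 -c "
from g import *
dump()"
```

```text
t 26.48 p [0.5376 0.0491 0.1591] x [-0.636  0.772 -0.   ] y [0.772 0.636 0.003] z [ 0.003  0.002 -1.   ] F [-1.5 -0.   8.4] g 0.607
tq [-0.179  0.415 -0.269] q7 0.773
side row:S/V 152:19/53 153:15/55 154:17/53 155:120/123 156:145/141 157:35/84 158:12/74 159:11/73 160:17/72 161:14/72 162:17/75 163:18/74 164:15/77 165:31/148 166:28/164 167:30/163
scene row:S/V 196:26/49 197:19/48 198:36/60 199:126/109 200:92/99 201:31/72 202:22/68 203:27/69 204:25/67 205:25/67 206:23/66 207:26/77 208:34/128 209:33/147 210:35/150 211:33/143
```

Emit:
move_arm(commands="0 0 0 0 0 0 6;0 0 0 0 0 0 6;0 0 0 0 0 0 6;0 0 0 0 0 0 6;0 0 0 0 0 0 6;0 0 0 0 0 0 6;0 0 0 0 0 0 6;0 0 0 0 0 0 0")

```text
t: 27.25
eef_pos: [0.5387, 0.0489, 0.1591]
tool_rot: [0.001, 0.722, 0.692, 0.002]
contact_force: [3.6, 2.7, 5.8]
gripper_width: 0.609
```

```bash
python3 -c "
from g import *
dump()"
```

```text
t 27.25 p [0.5387 0.0489 0.1591] x [0.043 0.999 0.002] y [ 0.999 -0.043  0.005] z [ 0.005  0.001 -1.   ] F [3.6 2.7 5.8] g 0.609
tq [ 0.596 -0.239 -0.257] q7 0.155
side row:S/V 152:16/56 153:12/54 154:14/54 155:22/57 156:110/111 157:153/136 158:51/90 159:17/73 160:7/72 161:23/72 162:20/73 163:17/78 164:18/79 165:27/134 166:30/164 167:27/162
scene row:S/V 196:24/49 197:31/49 198:25/48 199:35/57 200:128/109 201:90/97 202:31/70 203:23/68 204:24/68 205:23/67 206:25/66 207:26/77 208:34/127 209:33/147 210:35/150 211:34/143
```

Emit:
move_arm(commands="0 0 0 0 0 0 6;0 0 0 0 0 0 6;0 0 0 0 0 0 6;0 0 0 0 0 0 6;0 0 0 0 0 0 0")

```text
t: 27.77
eef_pos: [0.5394, 0.0487, 0.1592]
tool_rot: [0.001, 0.85, 0.526, 0.003]
contact_force: [5.5, 2.4, 3.9]
gripper_width: 0.611
```

```bash
python3 -c "
from g import *
dump()"
```

```text
t 27.77 p [0.5394 0.0487 0.1592] x [0.446 0.895 0.004] y [ 0.895 -0.446  0.005] z [ 0.006  0.001 -1.   ] F [5.5 2.4 3.9] g 0.611
tq [ 0.662 -0.718 -0.229] q7 -0.186
side row:S/V 152:17/55 153:20/54 154:14/54 155:15/53 156:22/57 157:138/132 158:136/127 159:28/79 160:16/74 161:13/73 162:19/75 163:22/79 164:23/78 165:27/135 166:28/163 167:28/163
scene row:S/V 196:29/49 197:27/49 198:26/49 199:17/47 200:86/85 201:121/113 202:84/89 203:21/67 204:23/68 205:24/67 206:25/65 207:25/77 208:34/128 209:34/147 210:35/151 211:34/143
```

Emit:
move_arm(commands="0 0 0 0 0 0 6;0 0 0 0 0 0 6;0 0 0 0 0 0 6;0 0 0 0 0 0 6;0 0 0 0 0 0 0")

```text
t: 28.28
eef_pos: [0.54, 0.0484, 0.1592]
tool_rot: [0.001, 0.941, 0.338, 0.003]
contact_force: [7.1, -1.2, 2.4]
gripper_width: 0.607
```

```bash
python3 -c "
from g import *
dump()"
```

```text
t 28.28 p [0.54   0.0484 0.1592] x [0.771 0.636 0.006] y [ 0.636 -0.771  0.005] z [ 0.007  0.    -1.   ] F [ 7.1 -1.2  2.4] g 0.607
tq [ 0.102 -1.157 -0.3  ] q7 -0.519
side row:S/V 152:20/53 153:20/55 154:15/54 155:19/55 156:13/57 157:40/77 158:144/141 159:87/104 160:15/74 161:14/74 162:20/75 163:21/78 164:15/77 165:30/133 166:30/163 167:29/165
scene row:S/V 196:24/49 197:29/50 198:26/51 199:21/49 200:13/49 201:112/104 202:113/107 203:57/79 204:20/67 205:21/67 206:25/66 207:28/78 208:34/128 209:35/148 210:35/150 211:34/143
```

Emit:
move_arm(commands="0 0 0 0 0 0 6;0 0 0 0 0 0 6;0 0 0 0 0 0 6;0 0 0 0 0 0 0")

```text
t: 28.72
eef_pos: [0.5402, 0.048, 0.1592]
tool_rot: [0.001, 0.982, 0.187, 0.004]
contact_force: [7.8, -1.7, 0.7]
gripper_width: 0.609
```

```bash
python3 -c "
from g import *
dump()"
```

```text
t 28.72 p [0.5402 0.048  0.1592] x [0.93  0.367 0.007] y [ 0.367 -0.93   0.004] z [ 0.008 -0.001 -1.   ] F [ 7.8 -1.7  0.7] g 0.609
tq [ 0.004 -1.51  -0.201] q7 -0.765
side row:S/V 152:21/55 153:17/53 154:21/56 155:20/55 156:11/53 157:51/62 158:146/140 159:133/129 160:28/78 161:13/74 162:17/77 163:21/75 164:22/78 165:29/140 166:27/164 167:30/163
scene row:S/V 196:23/50 197:27/50 198:25/50 199:19/48 200:16/47 201:116/102 202:128/119 203:77/89 204:16/66 205:19/66 206:22/65 207:28/77 208:34/128 209:33/148 210:34/151 211:33/144
```

Emit:
move_arm(commands="0 0 0 0 0 0 6;0 0 0 0 0 0 6;0 0 0 0 0 0 6;0 0 0 0 0 0 6;0 0 0 0 0 0 6;0 0 0 0 0 0 6;0 0 0 0 0 0 0")

```text
t: 29.4
eef_pos: [0.5404, 0.0472, 0.1592]
tool_rot: [0.001, 0.992, -0.126, 0.004]
contact_force: [8.3, -3.8, 1.2]
gripper_width: 0.608
```

```bash
python3 -c "
from g import *
dump()"
```

```text
t 29.4 p [0.5404 0.0472 0.1592] x [ 0.968 -0.25   0.009] y [-0.25  -0.968  0.001] z [ 0.008 -0.003 -1.   ] F [ 8.3 -3.8  1.2] g 0.608
tq [-0.866 -1.644 -0.158] q7 -1.258
side row:S/V 152:18/54 153:27/54 154:15/55 155:13/54 156:23/54 157:49/64 158:149/137 159:150/138 160:133/127 161:34/78 162:13/75 163:13/74 164:21/79 165:29/147 166:28/164 167:28/162
scene row:S/V 196:22/49 197:28/51 198:23/51 199:20/50 200:16/48 201:116/96 202:134/120 203:126/114 204:72/84 205:19/66 206:24/66 207:26/78 208:35/131 209:35/150 210:34/152 211:33/145
```

Emit:
move_arm(commands="0 0 0 0 0 0 6;0 0 0 0 0 0 6;0 0 0 0 0 0 6;0 0 0 0 0 0 6;0 0 0 0 0 0 6;0 0 0 0 0 0 6;0 0 0 0 0 0 2;0 0 0 0 0 0 0;0 0 0 0 0 0 0")

```text
t: 30.25
eef_pos: [0.5398, 0.0467, 0.1593]
tool_rot: [-0.0, 0.898, -0.44, 0.004]
contact_force: [8.8, -4.4, 3.1]
gripper_width: 0.61
```

```bash
python3 -c "
from g import *
dump()"
```

```text
t 30.25 p [0.5398 0.0467 0.1593] x [ 0.614 -0.79   0.007] y [-0.79  -0.614 -0.004] z [ 0.007 -0.003 -1.   ] F [ 8.8 -4.4  3.1] g 0.61
tq [-1.271 -1.072  0.05 ] q7 -1.801
side row:S/V 152:21/55 153:20/53 154:18/55 155:16/56 156:11/53 157:43/64 158:152/133 159:155/134 160:149/138 161:119/117 162:29/80 163:13/75 164:18/78 165:28/147 166:31/163 167:28/162
scene row:S/V 196:23/51 197:26/51 198:23/51 199:18/50 200:17/48 201:116/98 202:144/124 203:134/135 204:126/121 205:70/85 206:19/66 207:29/80 208:33/131 209:35/152 210:34/153 211:34/151
```

Emit:
move_arm(commands="0.74 0 0 0 0 0 0;0.74 0 0 0 0 0 0;0.74 0 0 0 0 0 0;0.74 0 0 0 0 0 0;0.74 0 0 -1 0 0 0;0.74 0 0 -3 0 0 0;0.74 0 0 -4 0 0 0;0.74 0 0 -4 0 0 0;0.74 0 0 -3 0 0 0;0.74 0 0 0 0 0 0;0.74 0 0 0 0 0 0;0.74 0 0 0 0 0 0")

```text
t: 31.35
eef_pos: [0.5358, 0.0482, 0.307]
tool_rot: [-0.0, 0.898, -0.44, -0.001]
contact_force: [-0.7, 0.6, -0.2]
gripper_width: 0.742
```

```bash
python3 - <<'E'
from g import *
dump()
a=cam('scene');b=cam('side')
from m import comps
for n,v in(('a',a),('b',b)):
    print(n,'pin grip/post px pred',proj(v,[.439,.0618,.157]).round(1),proj(v,[.471,.057,.145]).round(1))
    for c,s in comps(v,lambda h,s,V:(h>3)&(h<17)&(s>110)&(V>40),12):
        if 130<c[1]<200 and 170<c[0]<330 and s[4]<200: print(n,c,s)
    for c,s in comps(v,lambda h,s,V:(h>95)&(h<115)&(s>80)&(V>60),200):
        if s[4]<2500: print(n,'bowl',c,s)
E
```

```text
t 31.35 p [0.5358 0.0482 0.307 ] x [ 0.612 -0.791 -0.001] y [-0.791 -0.612 -0.   ] z [-0.001  0.001 -1.   ] F [-0.7  0.6 -0.2] g 0.742
tq [0.015 0.027 0.012] q7 -2.108
side row:S/V 152:17/55 153:19/56 154:18/55 155:16/55 156:21/56 157:44/64 158:154/137 159:153/135 160:150/138 161:133/128 162:27/80 163:15/75 164:11/77 165:27/134 166:29/165 167:27/163
scene row:S/V 196:24/49 197:25/50 198:27/50 199:19/48 200:14/47 201:115/95 202:137/115 203:139/127 204:127/118 205:72/83 206:18/64 207:29/77 208:34/128 209:34/148 210:34/150 211:34/143
a pin grip/post px pred [311.  190.6] [301.8 195.3]
a [237.3 150.1] [214, 144, 46, 14, 181]
a [311.  190.1] [309, 186, 5, 9, 40]
a [301.7 194.7] [300, 190, 5, 10, 40]
a bowl [197.4 197. ] [183, 186, 30, 25, 567]
a bowl [330.8 299.1] [312, 282, 39, 36, 1090]
b pin grip/post px pred [190.7 163.8] [202.3 165.3]
b [192.7 163.3] [190, 159, 6, 10, 48]
b [204.4 165.2] [202, 160, 6, 11, 54]
b bowl [207.7 121.7] [194, 109, 31, 25, 456]
b bowl [394.5 204.2] [358, 168, 71, 74, 1953]
b bowl [327.1 229.3] [308, 213, 40, 34, 1066]
```

```bash
python3 -c "
from station import bot
print(bot.hand_in())"
```

```text
the job is handed in; nothing more can be done
None
```

The job is done and handed in at about 31 s; the hand-in reports no verdict. Both white turnips are in the tub, the beam is closed, the pin is home and the wheel is wound. I left the red and black look-alikes where they stood.

**Last checks**
- **Turnips:** both stood upright in the tub, about 20–30 mm from its centre, when I last saw them before closing the beam. I did not look at them again under the plate.
- **Beam:** its hole lined up with the clevis hole to within about 1 mm before I dropped the pin.
- **Pin:** it looked seated with its flange on the knuckle. After winding, its grip was within 2 px of the expected place in both fixed views.
- **Gauge pin:** the two views disagreed slightly, at about 9 mm (side) and 11 mm (scene), so I take it as 10 mm ± 1 mm. The gauge tip stopped sinking partway through the winding, so the plate is bearing on the turnips. The gauge readings did not drop after I let go of the wheel.
- **Robot:** it was clear of everything at hand-in, with the measured force near zero.
- **Bystanders:** I saw no sign that any had moved, but I did not measure their final positions.

**What disagreed on the way**
- My first estimates of the pin, the handle post and the clevis, taken from far away, were up to 15 mm off. I corrected them from close-up views before gripping or inserting.
- At the end of the beam swing the wrist force read about 21 N upward. I never found the cause; it went away on release.

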